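Load the plate magazine and ready the turntable for plating

ROBOT

A 7-joint arm with a two-finger parallel gripper is mounted at the origin on the work surface. World frame = base frame: x ahead of the robot, y to its left, z up, the work surface at z = 0. Lengths are in m, angles in rad, forces in N, time in s.
With the tool pointing down it reaches from about 0.425 to 1.025 m from the base axis. Payload 3.6 kg.
Tool frame: the origin (TCP) lies at the very end of the fingers, on their centre line; the grasp point (between the pads) lies 19 mm behind it (bot.tcp_to_grasp is the distance from the TCP to the grasp point, in m); z points along the fingers, y is the direction in which the jaws open and shut (so a half turn about z gives the same grasp; the last joint's range is limited). The gripper opens to 85 mm and grips with 20 to 120 N. Pads are 22 mm wide; open, the fingers measure 114 mm over their backs; the gripper's body (76 mm by 85 mm) begins 54 mm behind the grasp point. The pads swing forward as they close: fully open they stand 13 mm farther back than shut.
Start: joints at [-1.327, 0.591, 0.048, 1.609, -0.033, 0.943, -0.034], TCP at [0.24, 0.684, 0.231] pointing down, gripper open.
Joint ranges: [-2.69, 2.69], [-0.47, 2.24], [-1.27, 1.36], [0.19, 2.51], [-1.53, 4.68], [0.08, 2.07], [-3.09, 3.09]. Speed limits (rad/s): [2.57, 2.57, 3.14, 3.14, 3.14, 3.14, 3.14].

INTERFACE

Orientations are given as a 3x3 rotation matrix whose columns are the frame's x, y, z axes.
In Python, from bench import status, optics, workorder, bot gives the robot as it stands.
- The arm moves only by the tool move_arm, never from a script. Its argument "increments" is a list of rows, each an object of numbers: "dx", "dy", "dz": the shift along the tool's x, y, z in m; "ax", "ay", "az": the turn, a rotation vector about the tool's x, y, z in rad. In form: [{"dx": .., "dy": .., "dz": .., "ax": .., "ay": .., "az": ..}, ...]. A call has 1 to 5 rows; each row is the pose to reach, as a shift and turn from the pose measured when the call began, along the tool's axes at that moment; what a row does not reach only later rows make up. A row lasts 1/8 s, in which the tool goes at most 62.5 mm and 10.7 degrees, less where a joint would pass 70% of its speed; a pose out of reach is approached as far as the arm can. A call with a gripper value outside its range is refused whole. "gripper" is the closure, from 0 (fully open) to 1 (shut), set as the call begins (left out, the last holds). The fingers move at their own pace and stop on an object; "grip_force" is the grip in N (left out, the last holds). Time passes only in rows, so rows that repeat a pose let the fingers close. It gives the time, the measured TCP pose, the force and the opening at its end, in the units of the state.
- status.observe(): the state, without advancing time (a new reading comes with each control period).
- optics.grab_frame(name): name is "scene" or "top"; returns the picture (480x640x3 uint8, blue, green, red); there is no depth.
- optics.get_calibration(name): a dict with "fx", "fy", "cx", "cy" (pixels), "k1" (the pictures are not rectified: a ray, as slopes to the right and down, at radius r is drawn at 1 + k1 r^2 times it, then the intrinsics apply), "T" (4x4, takes a point from camera to world coordinates). Camera axes: x right, y up, looking along -z (the intrinsics and any distortion apply to the point x, -y, -z); pixel columns grow to the right and rows downward; lengths in m; the calibration is good to about 2 mm. A picture is of the moment at which its call begins. get_calibration takes no time and is no camera call.
- workorder.hand_in(): hands the job in, once; it reports no verdict.
The state is a dict: "clock": time; "q": joint angles; "qd": joint speeds; "joint_efforts": joint torques, N m; "eef_pos": TCP position; "eef_rot": TCP orientation; "contact_force": force on the tool from outside, world axes, zero at the start; "ft_torque": the same for the moment, N m; "width": finger opening in m.
Only numpy, scipy, OpenCV 4.12 (cv2) and the standard library are available. Lean on these libraries where they do the work, as an engineer would, in place of code of your own. Each camera call takes 0.05 s, during which the arm holds its last target.

TASK

Set up the plating station: take the dust cap off the spring-loaded magazine, then press the agar plates one at a time down into its column until the catches snap over each one, keeping just one plate back, and put the cap back on the magazine. Lay the plate you kept back flat and centred on the little turntable, and leave the other things on the bench where they are.

Things in the scene. Friction and masses are not known exactly. Their poses are not given: they have to be found in the camera images.
- magazine: spring-loaded plate magazine, fixed to the bench, place and yaw vary: aluminium base 136 mm (x) by 120 mm (y), 14 mm thick; origin at the centre of its underside, on the column's axis; z up. Four 10 mm guide rods stand at x +-28, y +-22 mm (1 mm play round a plate). The column is open on its y sides (47 mm between rods), where fingers that close along y pass freely down to the base
- magazine_top (a point): point on the magazine's axis level with the rod tops, 146 mm above the bench; the rods flare outwards by 5 mm over their last 19 mm as a lead-in. A plate let down between the rods comes to rest on the slopes of the two catches, its centre about 24 mm below this point
- magazine_catch (a point): point on the axis 111 mm above the bench, level with the flat undersides of two spring bolts at the x sides: 18 mm wide, sloped above (10 mm high), reaching in to 26 mm from the axis, in brackets out to x +-65 mm, 128 mm high. Press a plate's middle until its top is 4 mm below this point: bolts snap over it. Let go: its top rests at this point, its centre 7.5 mm below, other plates under it
- follower (a joint): white follower disc (50 mm) on a coil spring in the column, m down from its free place (top 109 mm above the bench); pushes up 2.8 N there and 140 N/m more; about 0.013 with one plate latched, 0.015 more for each further plate (five at most), stop at 0.082. Pressing a plate home takes about 5 N for the first, rising to about 14 N for the fifth, a few N more if it tips
- cap_knob (a point): round aluminium dust cap, loose, 120 g: 106 mm diameter, 16 mm high, open below (100 mm inside), black knob 26 mm diameter and 26 mm high on its middle; the point is the knob's centre, 29 mm above the rim's lower edge; z the cap's axis. At the start it sits on the four rod tops with its rim round them (4 mm play), this point on the axis 163 mm above the bench
- turntable_top (a point): plating turntable, fixed to the bench, place varies: grey round foot 110 mm diameter, 18 mm high, a 30 mm stem and a small platform 48 mm in diameter with a grey rubber face, turning freely about the upright axis; the point is the centre of the platform's upper face, 60 mm above the bench; z up
- plate1_mid (a point): closed round clear-plastic agar plate (Petri dish, lid on, cream agar inside), 60 mm diameter, 15 mm thick, about 25 g, loose, lying singly on the bench; the point is its centre, 7.5 mm above its underside, z its axis. Of the six plates up to two are absent (None from the start)
- plate2_mid (a point): closed round clear-plastic agar plate (Petri dish, lid on, cream agar inside), 60 mm diameter, 15 mm thick, about 25 g, loose, lying singly on the bench; the point is its centre, 7.5 mm above its underside, z its axis. Of the six plates up to two are absent (None from the start)
- plate3_mid (a point): closed round clear-plastic agar plate (Petri dish, lid on, cream agar inside), 60 mm diameter, 15 mm thick, about 25 g, loose, lying singly on the bench; the point is its centre, 7.5 mm above its underside, z its axis. Of the six plates up to two are absent (None from the start)
- plate4_mid (a point): closed round clear-plastic agar plate (Petri dish, lid on, cream agar inside), 60 mm diameter, 15 mm thick, about 25 g, loose, lying singly on the bench; the point is its centre, 7.5 mm above its underside, z its axis. Of the six plates up to two are absent (None from the start)
- plate5_mid (a point): closed round clear-plastic agar plate (Petri dish, lid on, cream agar inside), 60 mm diameter, 15 mm thick, about 25 g, loose, lying singly on the bench; the point is its centre, 7.5 mm above its underside, z its axis. Of the six plates up to two are absent (None from the start)
- plate6_mid (a point): closed round clear-plastic agar plate (Petri dish, lid on, cream agar inside), 60 mm diameter, 15 mm thick, about 25 g, loose, lying singly on the bench; the point is its centre, 7.5 mm above its underside, z its axis. Of the six plates up to two are absent (None from the start)
- media_bottle: bystander: media bottle with a grey cap, 72 mm diameter, 150 mm high, standing; origin at the centre of its underside
- tube_rack: bystander: white tube rack 100 mm (x) by 200 mm (y), 60 mm high with its tubes; origin at the centre of its underside
- dish_stack: bystander: one taped stack of 90 mm empty dishes, 90 mm high; origin at the centre of its underside
There are look-alikes about, which are no part of the job. What is shaped like the part that bears plate2_mid but purple or yellow is not meant.

How it is judged:
By the outcome, as a careful person would: the job done as asked, in the order asked, and still so for the second after the job is handed in, with the robot touching nothing.
Of plate1, plate2, plate3, plate4, plate5, plate6 only 4 to 6 are there at a start; the rules pass over those that are not, and their reading is None.
At some moment in a run one of plate1, plate2, plate3, plate4, plate5, plate6 may be knocked a few centimetres aside while the robot is not near it.
Once in a run the grip may slacken for a moment while it holds something.
It also fails if it takes over 210 s, if anything falls off the work surface, if the arm or the gripper's body presses on something with over 40 N, if the wrist force passes 120 N, or if a joint passes its speed limit or range.

## Working session

There is one attempt and no reset: what is moved stays moved. The work goes in short steps, Python scripts to look and compute and a tool call to move; the robot and the scene stay as the last step left them, time stands still between calls to the robot, and variables do not carry over. Pictures are saved under pics/ and viewed, and the job is handed in when it is done.

Besides the shell and the picture viewer there is one more tool, called after "Emit:" as a command line: name --argument value ..., lists and objects as JSON in quotes. move_arm: Moves the arm, as the interface text tells. Its arguments: {"type":"object","properties":{"increments":{"type":"array","items":{"type":"object","properties":{"dx":{"type":"number"},"dy":{"type":"number"},"dz":{"type":"number"},"ax":{"type":"number"},"ay":{"type":"number"},"az":{"type":"number"}}}},"gripper":{"type":"number"},"grip_force":{"type":"number"}},"required":["increments"]}

```bash
ls; mkdir -p pics
python3 - <<'E'
from bench import status, optics, workorder, bot
import cv2,numpy as np
s=status.observe(); print({k:np.round(v,3).tolist() if v is not None else v for k,v in s.items()})
for n in("scene","top"):
    cv2.imwrite(f"pics/{n}0.png",optics.grab_frame(n)); c=optics.get_calibration(n); print(n,{k:np.round(v,4).tolist() for k,v in c.items()})
print(bot.tcp_to_grasp)
E
```

```text
pics
{'clock': 0.0, 'q': [-1.327, 0.592, 0.048, 1.61, -0.033, 0.943, -0.034], 'qd': [-0.0, -0.0, -0.0, 0.001, -0.002, -0.001, 0.0], 'joint_efforts': [-0.002, -54.869, 1.547, -19.812, 0.01, 0.009, 0.0], 'eef_pos': [0.239, 0.683, 0.23], 'eef_rot': [[-0.944, 0.33, -0.001], [0.33, 0.944, -0.002], [-0.0, -0.002, -1.0]], 'contact_force': [0.152, -0.043, 0.551], 'ft_torque': [0.073, 0.046, 0.007], 'width': 0.086}
scene {'fx': 434.4665, 'fy': 434.4665, 'cx': 325.7344, 'cy': 236.1744, 'k1': 0.0361, 'T': [[-0.3321, -0.6528, 0.6809, 1.3567], [0.9432, -0.2254, 0.2439, 0.3093], [-0.0058, 0.7232, 0.6906, 1.0052], [0.0, 0.0, 0.0, 1.0]]}
top {'fx': 522.4665, 'fy': 522.4665, 'cx': 323.5297, 'cy': 239.783, 'k1': 0.0468, 'T': [[0.0168, 0.9965, -0.0825, 0.4062], [-0.9998, 0.0172, 0.0047, -0.0171], [0.0061, 0.0824, 0.9966, 1.4202], [0.0, 0.0, 0.0, 1.0]]}
0.0187
```

View pics/top0.png

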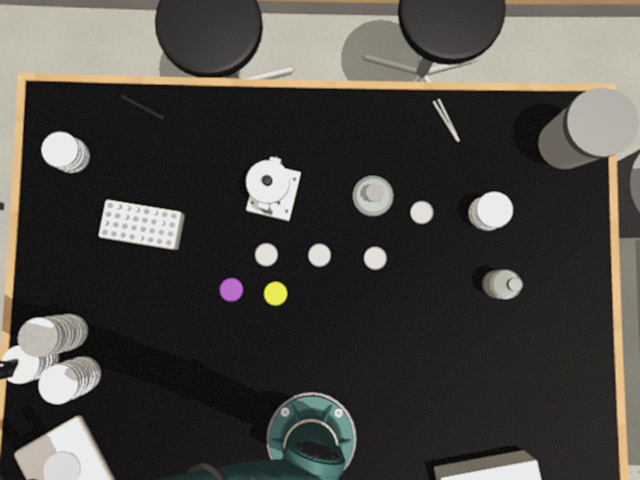

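View pics/scene0.png

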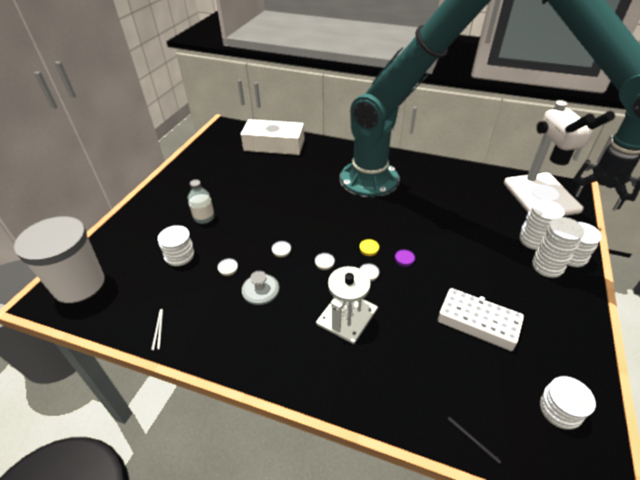

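The top picture shows four cream plates at (266,254), (319,255), (375,258) and (421,212). The magazine with its cap is at (272,187) and the turntable at (373,195). The purple disc (231,290) and the yellow disc (275,293) are look-alikes. The tall dish stacks at (491,210) and (64,151) and the ones on the left are not plates.

```bash
cat > h.py <<'E'
from bench import status, optics, workorder, bot
import cv2,numpy as np
def p2w(n,u,v,z):
    c=optics.get_calibration(n);x=(u-c['cx'])/c['fx'];y=(v-c['cy'])/c['fy'];rd=np.hypot(x,y);r=rd
    for _ in range(30): r=rd/(1+c['k1']*r*r)
    s=r/rd if rd>0 else 1
    T=np.array(c['T']);d=T[:3,:3]@np.array([x*s,-y*s,-1]);o=T[:3,3]
    return o+d*(z-o[2])/d[2]
def w2p(n,P):
    c=optics.get_calibration(n);T=np.array(c['T']);p=T[:3,:3].T@(np.array(P)-T[:3,3]);x=p[0]/-p[2];y=-p[1]/-p[2];f=1+c['k1']*(x*x+y*y)
    return np.array([c['cx']+c['fx']*x*f,c['cy']+c['fy']*y*f])
def crop(n,u0,v0,u1,v1,k,name,img=None):
    im=optics.grab_frame(n) if img is None else img
    cv2.imwrite("pics/"+name,cv2.resize(im[v0:v1,u0:u1],None,fx=k,fy=k,interpolation=cv2.INTER_CUBIC));return im
def st():
    s=status.observe();print('t',round(s['clock'],2),'pos',np.round(s['eef_pos'],4),'F',np.round(s['contact_force'],1),'w',round(s['width'],4),'xax yaw',round(float(np.arctan2(s['eef_rot'][1][0],s['eef_rot'][0][0])),4),'zax',np.round(np.array(s['eef_rot'])[:,2],4));return s
def plan(P,yaw=None,z=None):
    "increment for tool to reach world TCP P, tool down, with x-axis yaw (mod pi nearest)"
    s=status.observe();R=np.array(s['eef_rot']);p=np.array(s['eef_pos'])
    d=R.T@(np.array(P)-p)
    from scipy.spatial.transform import Rotation as Ro
    cy=np.arctan2(R[1,0],R[0,0]); 
    if yaw is None: yaw=cy
    yaw=cy+(yaw-cy+np.pi/2)%np.pi-np.pi/2
    Rt=np.array([[np.cos(yaw),np.sin(yaw),0],[np.sin(yaw),-np.cos(yaw),0],[0,0,-1]])
    rv=Ro.from_matrix(R.T@Rt).as_rotvec()
    print('inc d',np.round(d,4),'a',np.round(rv,4));return d,rv
E
python3 - <<'E'
from h import *
im=cv2.imread('pics/top0.png');crop('top',215,140,455,310,3.3,'topc.png',im)
im2=cv2.imread('pics/scene0.png');crop('scene',210,225,430,345,3.6,'scenec.png',im2)
# cream blob
for nm,I in(('top',im),):
    g=(I.min(2)>150).astype(np.uint8)
    n,l,s,c=cv2.connectedComponentsWithStats(g)
    for i in range(1,n):
        if 150<s[i,4]<4000: print(c[i].round(1),s[i], p2w(nm,*c[i],0.015).round(4))
E
```

```text
[445.9 118.7] [433  99  26  42 186] [ 0.8613 -0.3537  0.015 ]
[ 63.4 151.3] [  41  132   48   41 1337] [0.7495 0.681  0.015 ]
[271.8 188.3] [ 246  157   55   64 2378] [0.6604 0.119  0.015 ]
[374.2 196. ] [ 356  177   37   38 1008] [ 0.6443 -0.1595  0.015 ]
[492.  210.3] [ 471  192   42   38 1198] [ 0.6104 -0.4779  0.015 ]
[139.7 224.1] [  99  200   82   49 2932] [0.5562 0.4704 0.015 ]
[421.2 212. ] [411 202  22  21 377] [ 0.6027 -0.2871  0.015 ]
[265.8 254.2] [255 244  22  22 385] [0.4809 0.1307 0.015 ]
[319.  254.8] [309 244  21  22 380] [ 0.4819 -0.0123  0.015 ]
[374.7 257.6] [364 247  22  22 387] [ 0.4767 -0.1622  0.015 ]
[506.4 284.4] [493 271  29  28 570] [ 0.4114 -0.5138  0.015 ]
[ 45.7 363.5] [   1  318   99   86 3897] [0.1874 0.693  0.015 ]
[339.2 416.6] [299 393  57  73 275] [ 0.0599 -0.0724  0.015 ]
[ 63.  455.3] [  15  417   97   63 3853] [-0.0416  0.6326  0.015 ]
[502.6 472.7] [ 441  460  100   20 1127] [-0.0706 -0.4945  0.015 ]
[633.4 472. ] [628 465  12  15 178] [-0.0584 -0.8245  0.015 ]
```

View pics/topc.png

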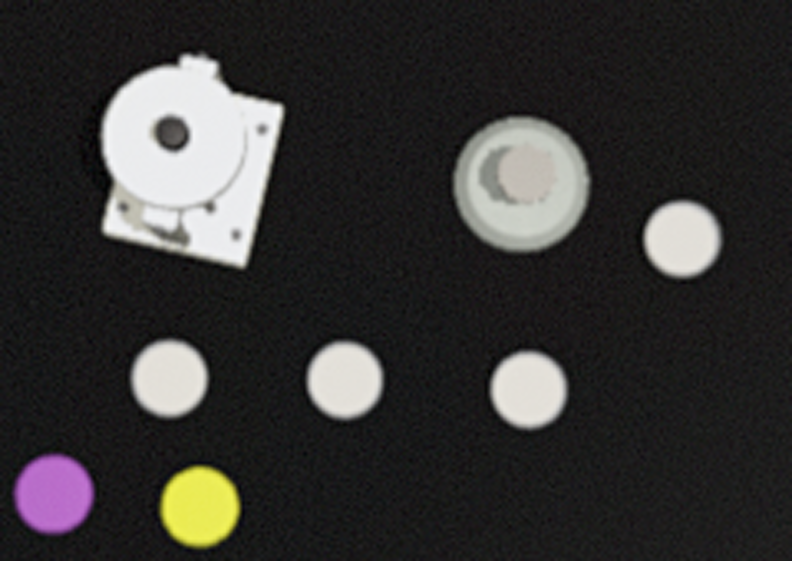

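View pics/scenec.png

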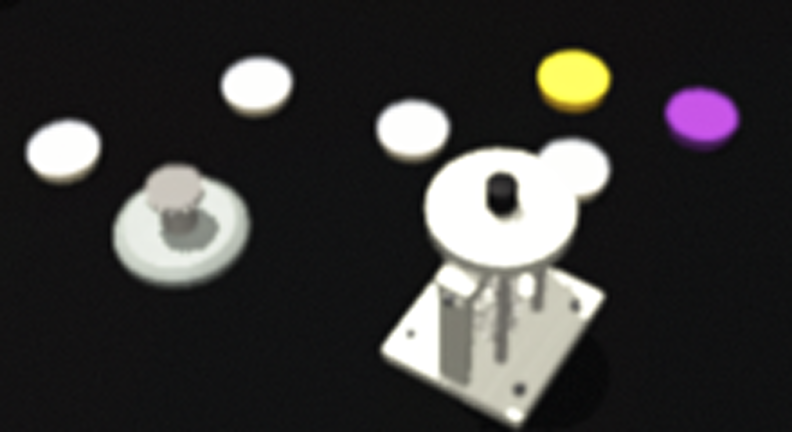

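Run:
```python
from h import *
T=lambda x,y:(215+x/3.3,140+y/3.3)
A=[p2w('top',*T(*p),.014) for p in((284,104),(244,268),(102,234))]
for a in A:print(a.round(4))
print(np.linalg.norm(A[0]-A[1]),np.linalg.norm(A[1]-A[2]),'centre',((A[0]+A[2])/2).round(4))
e=A[0]-A[1];print('edge yaw 0-1',np.arctan2(e[1],e[0])); e=A[2]-A[1];print(np.arctan2(e[1],e[0]))
print('knob',p2w('top',*T(172,132),.176).round(4),'disc',p2w('top',*T(174,136.5),.150).round(4))
print('tt',p2w('top',*T(526,175),.06).round(4),'foot',p2w('top',*T(521,184),.018).round(4))
S=lambda x,y:(210+x/3.6,225+y/3.6)
print('scene knob',p2w('scene',*S(502,182),.174).round(4),'disc',p2w('scene',*S(502,209),.150).round(4),'tt',p2w('scene',*S(174,183),.06).round(4))
for p in((604,295),(518,424),(382,350)):print(p2w('scene',*S(*p),.014).round(4))
for p in((257,83),(64,149),(413,126)):print('plate scene',p2w('scene',*S(*p),.015).round(4))
st()
```

```text
[0.7083 0.0406 0.014 ]
[0.5714 0.0707 0.014 ]
[0.5974 0.1877 0.014 ]
0.14016771844586723 0.11982865382841228 centre [0.6528 0.1142 0.014 ]
edge yaw 0-1 -0.21617086899601787
1.3522281578829176
knob [0.6513 0.1153 0.176 ] disc [0.653  0.1164 0.15  ]
tt [ 0.6445 -0.1553  0.06  ] foot [ 0.6443 -0.1555  0.018 ]
scene knob [0.6536 0.1202 0.174 ] disc [0.6576 0.1222 0.15  ] tt [ 0.6438 -0.153   0.06  ]
[0.6038 0.1935 0.014 ]
[0.7372 0.1634 0.014 ]
[0.7093 0.0474 0.014 ]
plate scene [ 0.479  -0.1567  0.015 ]
plate scene [ 0.6057 -0.2806  0.015 ]
plate scene [ 0.483  -0.0077  0.015 ]
t 0.1 pos [0.2393 0.6836 0.2303] F [-0.3  0.1 -0. ] w 0.0851 xax yaw 2.8049 zax [-6.e-04 -2.e-03 -1.e+00]
```

Run:
```python
from h import *
plan([.6525,.1175,.25],-.22)
```

```text
inc d [-0.577  -0.3978 -0.0189] a [-0.0021  0.     -0.1167]
```

Emit:
move_arm --increments '[{"dx":-0.048,"dy":-0.033,"dz":-0.01},{"dx":-0.096,"dy":-0.066,"dz":-0.02},{"dx":-0.144,"dy":-0.099,"dz":-0.02},{"dx":-0.192,"dy":-0.132,"dz":-0.02,"az":-0.05},{"dx":-0.24,"dy":-0.165,"dz":-0.02,"az":-0.117}]'

```text
validation failed for argument at $.in...
```

Emit:
move_arm --increments '[{"dx":-0.048,"dy":-0.033,"dz":-0.01,"ax":0.0,"ay":0.0,"az":0.0},{"dx":-0.096,"dy":-0.066,"dz":-0.02,"ax":0.0,"ay":0.0,"az":0.0},{"dx":-0.144,"dy":-0.099,"dz":-0.02,"ax":0.0,"ay":0.0,"az":0.0},{"dx":-0.192,"dy":-0.132,"dz":-0.02,"ax":0.0,"ay":0.0,"az":-0.05},{"dx":-0.24,"dy":-0.165,"dz":-0.02,"ax":0.0,"ay":0.0,"az":-0.117}]'

```text
clock: 0.72
eef_pos: [0.4121, 0.4467, 0.2503]
eef_rot: [[-0.976, 0.216, -0.001], [0.216, 0.976, -0.003], [0.0, -0.003, -1.0]]
contact_force: [1.0, -0.1, 0.1]
width: 0.0857
```

Emit:
move_arm --increments '[{"dx":-0.045,"dy":-0.04,"dz":0.0,"ax":0.0,"ay":0.0,"az":0.0},{"dx":-0.09,"dy":-0.08,"dz":0.0,"ax":0.0,"ay":0.0,"az":0.0},{"dx":-0.135,"dy":-0.12,"dz":0.0,"ax":0.0,"ay":0.0,"az":0.0},{"dx":-0.18,"dy":-0.16,"dz":0.0,"ax":0.0,"ay":0.0,"az":0.0},{"dx":-0.225,"dy":-0.2,"dz":0.0,"ax":0.0,"ay":0.0,"az":0.0}]'

```text
clock: 1.35
eef_pos: [0.5893, 0.2012, 0.2505]
eef_rot: [[-0.977, 0.215, -0.001], [0.215, 0.977, -0.003], [0.001, -0.003, -1.0]]
contact_force: [0.6, -0.3, 0.6]
width: 0.0854
```

Run:
```python
from h import *
s=st();print(np.round(s['q'],3))
plan([.6525,.1175,.20],-.22)
```

```text
t 1.35 pos [0.5893 0.2012 0.2505] F [ 0.6 -0.3  0.6] w 0.0854 xax yaw 2.9244 zax [-0.0012 -0.0026 -1.    ]
[-0.466  0.442  0.088  1.832 -0.047  0.871  0.997]
inc d [-0.0798 -0.068   0.0506] a [-0.0028 -0.0007  0.0028]
```

Emit:
move_arm --increments '[{"dx":-0.04,"dy":-0.034,"dz":0.0,"ax":0.0,"ay":0.0,"az":0.0},{"dx":-0.08,"dy":-0.068,"dz":0.01,"ax":0.0,"ay":0.0,"az":0.0},{"dx":-0.08,"dy":-0.068,"dz":0.045,"ax":-0.002,"ay":0.0,"az":0.003},{"dx":-0.08,"dy":-0.068,"dz":0.05,"ax":-0.002,"ay":0.0,"az":0.003}]'

```text
clock: 1.85
eef_pos: [0.6505, 0.1164, 0.1977]
eef_rot: [[-0.976, 0.22, -0.007], [0.22, 0.976, -0.002], [0.007, -0.003, -1.0]]
contact_force: [-0.2, -0.1, 0.1]
width: 0.0856
```

Run:
```python
from h import *
st()
crop('scene',270,170,430,340,4,'s1.png')
print(w2p('scene',[.6525,.1175,.20]))
plan([.6525,.1175,.154],-.22)
```

```text
t 1.85 pos [0.6505 0.1164 0.1977] F [-0.2 -0.1  0.1] w 0.0856 xax yaw 2.9201 zax [-0.0072 -0.0019 -1.    ]
[348.8684455  268.06731603]
inc d [-0.0019  0.0003  0.0444] a [-0.0023 -0.0053  0.0003]
```

View pics/s1.png

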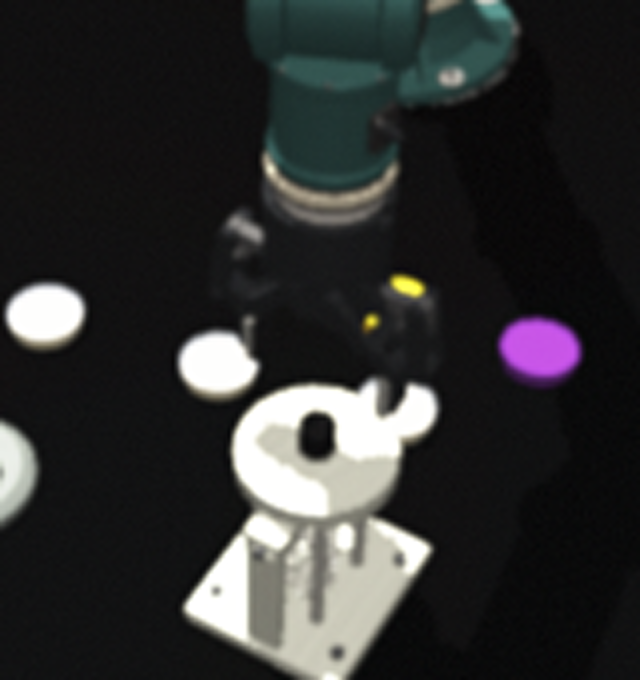

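The open gripper stands centred over the knob (crop 318,435), with the fingers on either side. Now I go down and grip.

Emit:
move_arm --increments '[{"dx":-0.002,"dy":0.0,"dz":0.025,"ax":-0.002,"ay":-0.005,"az":0.0},{"dx":-0.002,"dy":0.0,"dz":0.044,"ax":-0.002,"ay":-0.005,"az":0.0},{"dx":-0.002,"dy":0.0,"dz":0.044,"ax":-0.002,"ay":-0.005,"az":0.0}]'

```text
clock: 2.28
eef_pos: [0.6512, 0.118, 0.1533]
eef_rot: [[-0.976, 0.216, -0.003], [0.216, 0.976, -0.001], [0.003, -0.001, -1.0]]
contact_force: [-0.7, 0.0, 0.6]
width: 0.0853
```

Emit:
move_arm --increments '[{"dx":0.0,"dy":0.0,"dz":0.0,"ax":0.0,"ay":0.0,"az":0.0},{"dx":0.0,"dy":0.0,"dz":0.0,"ax":0.0,"ay":0.0,"az":0.0},{"dx":0.0,"dy":0.0,"dz":0.0,"ax":0.0,"ay":0.0,"az":0.0},{"dx":0.0,"dy":0.0,"dz":0.0,"ax":0.0,"ay":0.0,"az":0.0},{"dx":0.0,"dy":0.0,"dz":0.0,"ax":0.0,"ay":0.0,"az":0.0}]' --gripper 1 --grip_force 40

```text
clock: 2.9
eef_pos: [0.6517, 0.1181, 0.1541]
eef_rot: [[-0.976, 0.216, -0.002], [0.216, 0.976, -0.0], [0.002, -0.001, -1.0]]
contact_force: [0.2, 0.1, 3.7]
width: 0.0245
```

Emit:
move_arm --increments '[{"dx":0.0,"dy":0.0,"dz":-0.02,"ax":0.0,"ay":0.0,"az":0.0},{"dx":0.0,"dy":0.0,"dz":-0.05,"ax":0.0,"ay":0.0,"az":0.0},{"dx":0.0,"dy":0.0,"dz":-0.07,"ax":0.0,"ay":0.0,"az":0.0},{"dx":0.0,"dy":0.0,"dz":-0.07,"ax":0.0,"ay":0.0,"az":0.0}]'

```text
clock: 3.4
eef_pos: [0.6533, 0.1182, 0.2267]
eef_rot: [[-0.976, 0.217, 0.002], [0.217, 0.976, 0.001], [-0.002, 0.001, -1.0]]
contact_force: [-0.4, -0.6, -0.8]
width: 0.0243
```

Run:
```python
from h import *
st()
crop('scene',270,170,430,340,4,'s2.png')
plan([.80,-.03,.22],-.22)
```

```text
t 3.4 pos [0.6533 0.1182 0.2267] F [-0.4 -0.6 -0.8] w 0.0243 xax yaw 2.9232 zax [ 2.4e-03  8.0e-04 -1.0e+00]
inc d [-0.1764 -0.1125  0.0049] a [ 0.     -0.0006  0.0017]
```

View pics/s2.png

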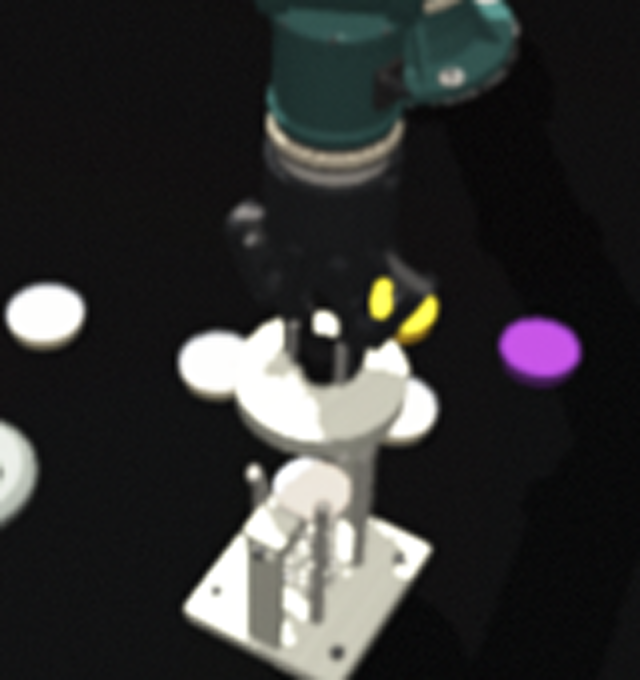

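The cap is held level above the rods, with the white follower showing at crop (312,485). I'll carry the cap to the clear bench behind.

Emit:
move_arm --increments '[{"dx":-0.04,"dy":-0.025,"dz":0.0,"ax":0.0,"ay":0.0,"az":0.0},{"dx":-0.08,"dy":-0.05,"dz":0.0,"ax":0.0,"ay":0.0,"az":0.0},{"dx":-0.12,"dy":-0.076,"dz":0.0,"ax":0.0,"ay":0.0,"az":0.0},{"dx":-0.16,"dy":-0.102,"dz":0.0,"ax":0.0,"ay":0.0,"az":0.0},{"dx":-0.176,"dy":-0.112,"dz":0.0,"ax":0.0,"ay":0.0,"az":0.0}]'

```text
clock: 4.08
eef_pos: [0.8002, -0.0341, 0.2227]
eef_rot: [[-0.975, 0.221, -0.003], [0.221, 0.975, -0.003], [0.002, -0.003, -1.0]]
contact_force: [-0.6, -0.3, -1.2]
width: 0.0245
```

Emit:
move_arm --increments '[{"dx":0.0,"dy":0.0,"dz":0.05,"ax":0.0,"ay":0.0,"az":0.0},{"dx":0.0,"dy":0.0,"dz":0.1,"ax":0.0,"ay":0.0,"az":0.0},{"dx":0.0,"dy":0.0,"dz":0.145,"ax":0.0,"ay":0.0,"az":0.0},{"dx":0.0,"dy":0.0,"dz":0.18,"ax":0.0,"ay":0.0,"az":0.0},{"dx":0.0,"dy":0.0,"dz":0.19,"ax":0.0,"ay":0.0,"az":0.0}]'

```text
clock: 4.7
eef_pos: [0.7959, -0.0344, 0.0278]
eef_rot: [[-0.975, 0.221, -0.011], [0.221, 0.975, -0.002], [0.011, -0.005, -1.0]]
contact_force: [-1.2, -0.2, -1.7]
width: 0.0246
```

Emit:
move_arm --increments '[{"dx":0.0,"dy":0.0,"dz":0.004,"ax":0.0,"ay":-0.011,"az":0.0},{"dx":0.0,"dy":0.0,"dz":0.008,"ax":0.0,"ay":-0.011,"az":0.0},{"dx":0.0,"dy":0.0,"dz":0.008,"ax":0.0,"ay":-0.011,"az":0.0}]'

```text
clock: 5.08
eef_pos: [0.7966, -0.0344, 0.0211]
eef_rot: [[-0.975, 0.221, 0.001], [0.221, 0.975, -0.005], [-0.002, -0.004, -1.0]]
contact_force: [-0.1, 0.5, -0.0]
width: 0.0247
```

Emit:
move_arm --increments '[{"dx":0.0,"dy":0.0,"dz":0.0,"ax":0.0,"ay":0.0,"az":0.0},{"dx":0.0,"dy":0.0,"dz":0.0,"ax":0.0,"ay":0.0,"az":0.0},{"dx":0.0,"dy":0.0,"dz":0.0,"ax":0.0,"ay":0.0,"az":0.0},{"dx":0.0,"dy":0.0,"dz":0.0,"ax":0.0,"ay":0.0,"az":0.0}]' --gripper 0

```text
clock: 5.58
eef_pos: [0.7967, -0.0344, 0.0213]
eef_rot: [[-0.975, 0.221, 0.002], [0.221, 0.975, -0.005], [-0.003, -0.004, -1.0]]
contact_force: [-0.5, -0.1, -0.7]
width: 0.0851
```

Emit:
move_arm --increments '[{"dx":0.0,"dy":0.0,"dz":-0.05,"ax":0.0,"ay":0.0,"az":0.0},{"dx":0.0,"dy":0.0,"dz":-0.11,"ax":0.0,"ay":0.0,"az":0.0},{"dx":0.03,"dy":0.0,"dz":-0.16,"ax":0.0,"ay":0.0,"az":0.0},{"dx":0.08,"dy":0.0,"dz":-0.16,"ax":0.0,"ay":0.0,"az":0.0},{"dx":0.13,"dy":0.0,"dz":-0.16,"ax":0.0,"ay":0.0,"az":0.0}]'

```text
clock: 6.2
eef_pos: [0.669, -0.0047, 0.1822]
eef_rot: [[-0.975, 0.221, 0.004], [0.221, 0.975, -0.005], [-0.005, -0.004, -1.0]]
contact_force: [0.2, 1.0, -0.5]
width: 0.0854
```

Run:
```python
from h import *
st()
crop('scene',200,200,440,370,3.3,'s3.png')
im=crop('top',215,80,455,310,2.6,'t3.png')
cv2.imwrite('pics/t3raw.png',im)
for z,(x,y) in ((.015,(.482,-.01)),):plan([x,y,.12],-.22)
```

```text
t 6.2 pos [ 0.669  -0.0047  0.1822] F [ 0.2  1.  -0.5] w 0.0854 xax yaw 2.919 zax [ 0.004  -0.0046 -1.    ]
inc d [ 0.1734 -0.0455  0.0615] a [-0.0054 -0.0074 -0.0006]
```

View pics/s3.png

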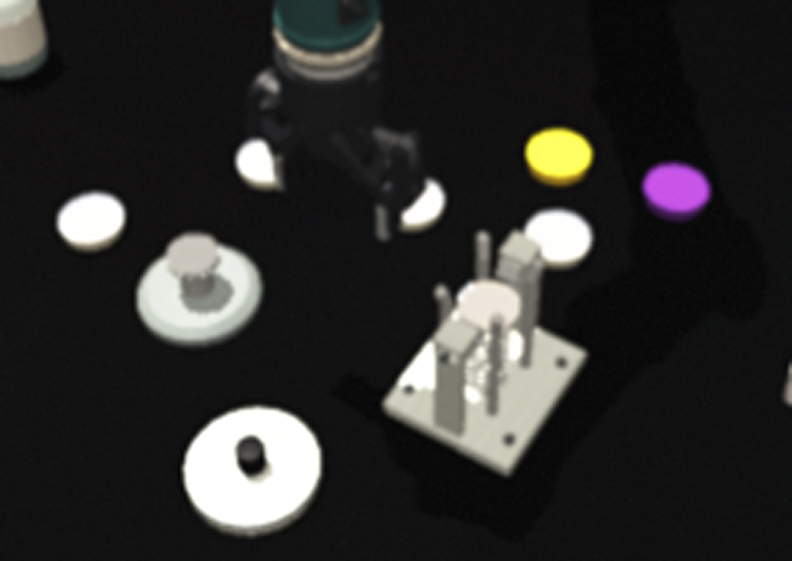

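View pics/t3.png

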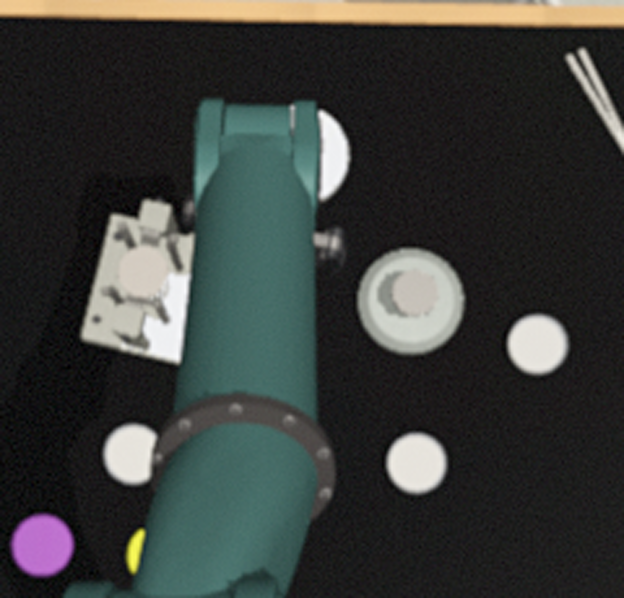

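Run:
```python
from h import *
S=lambda x,y:(200+x/3.3,200+y/3.3)
T=lambda x,y:(215+x/2.6,80+y/2.6)
print('cap scene',p2w('scene',*S(253,466),.014).round(4),'knobtop',p2w('scene',*S(250,443),.042).round(4))
print('follower top',p2w('top',*T(145,271),.109).round(4),'scene',p2w('scene',*S(489,302),.109).round(4))
im=cv2.imread('pics/t3raw.png')
crop('top',240,140,310,230,8,'m.png',im)
```

```text
cap scene [ 0.7993 -0.03    0.014 ] knobtop [ 0.7968 -0.0312  0.042 ]
follower top [0.6538 0.1129 0.109 ] scene [0.6528 0.1186 0.109 ]
```

View pics/m.png

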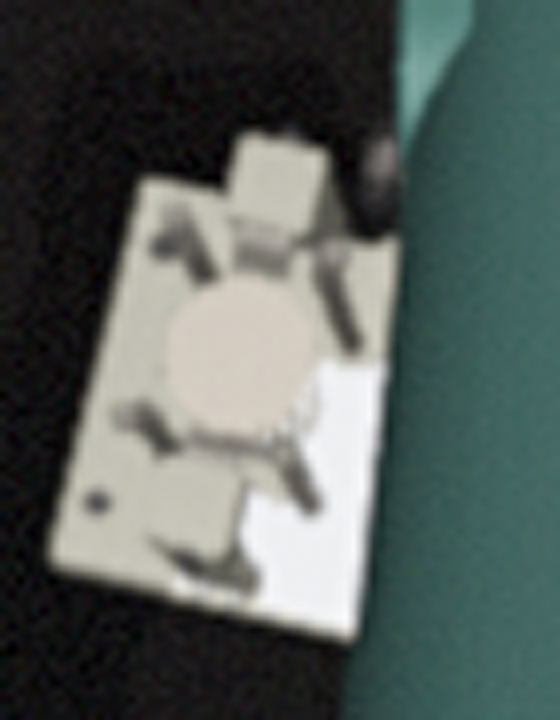

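Run:
```python
from h import *
plan([.482,-.012,.06],-.22)
print('follower top',p2w('top',270,184.4,.109).round(4))
```

```text
inc d [ 0.1725 -0.0472  0.1215] a [-0.0054 -0.0074 -0.0006]
follower top [0.6533 0.1148 0.109 ]
```

Emit:
move_arm --increments '[{"dx":0.05,"dy":-0.014,"dz":0.0,"ax":0.0,"ay":0.0,"az":0.0},{"dx":0.1,"dy":-0.028,"dz":0.02,"ax":0.0,"ay":0.0,"az":0.0},{"dx":0.15,"dy":-0.042,"dz":0.05,"ax":-0.005,"ay":-0.007,"az":0.0},{"dx":0.172,"dy":-0.047,"dz":0.1,"ax":-0.005,"ay":-0.007,"az":0.0},{"dx":0.172,"dy":-0.047,"dz":0.121,"ax":-0.005,"ay":-0.007,"az":0.0}]'

```text
clock: 6.92
eef_pos: [0.4792, -0.0123, 0.0588]
eef_rot: [[-0.976, 0.219, -0.005], [0.219, 0.976, -0.001], [0.005, -0.002, -1.0]]
contact_force: [0.8, 0.1, 0.3]
width: 0.0854
```

Run:
```python
from h import *
st()
plan([.482,-.012,-.002],-.22)
crop('scene',270,200,390,290,6,'s4.png')
```

```text
t 6.92 pos [ 0.4792 -0.0123  0.0588] F [0.8 0.1 0.3] w 0.0854 xax yaw 2.9207 zax [-5.4e-03 -6.0e-04 -1.0e+00]
inc d [-0.003   0.001   0.0608] a [-0.0018 -0.0052 -0.0009]
```

View pics/s4.png

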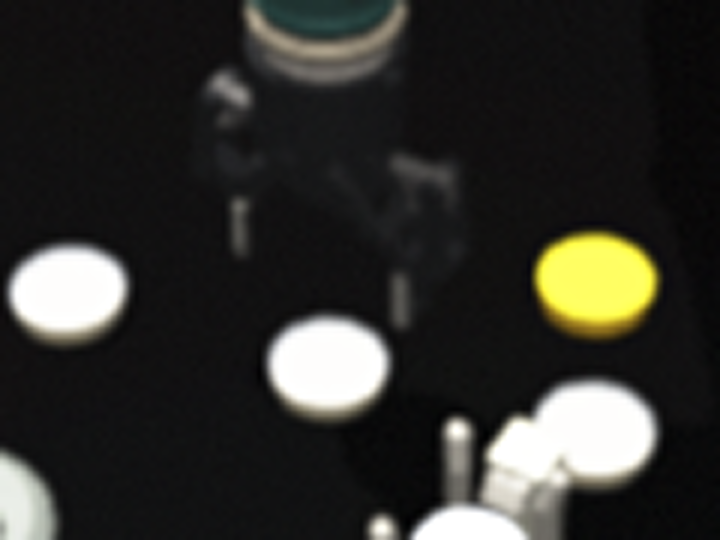

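Emit:
move_arm --increments '[{"dx":-0.003,"dy":0.001,"dz":0.025,"ax":-0.002,"ay":-0.005,"az":0.0},{"dx":-0.003,"dy":0.001,"dz":0.045,"ax":-0.002,"ay":-0.005,"az":0.0},{"dx":-0.003,"dy":0.001,"dz":0.055,"ax":-0.002,"ay":-0.005,"az":0.0},{"dx":-0.003,"dy":0.001,"dz":0.06,"ax":-0.002,"ay":-0.005,"az":0.0},{"dx":-0.003,"dy":0.001,"dz":0.06,"ax":-0.002,"ay":-0.005,"az":0.0}]'

```text
clock: 7.6
eef_pos: [0.4835, -0.0119, -0.0024]
eef_rot: [[-0.976, 0.219, 0.0], [0.219, 0.976, 0.0], [-0.0, 0.0, -1.0]]
contact_force: [0.6, -0.3, 0.1]
width: 0.0853
```

Run:
```python
from h import *
st()
crop('scene',270,200,390,290,6,'s5.png')
```

```text
t 7.6 pos [ 0.4835 -0.0119 -0.0024] F [ 0.6 -0.3  0.1] w 0.0853 xax yaw 2.9209 zax [ 1.e-04  2.e-04 -1.e+00]
```

View pics/s5.png

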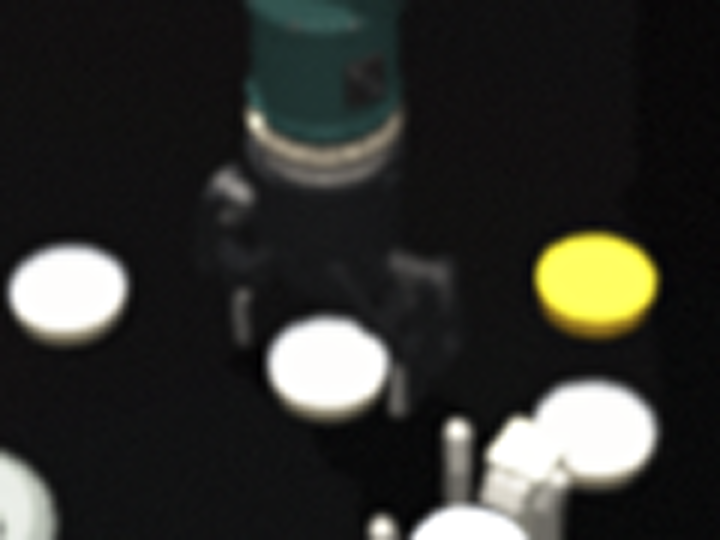

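Emit:
move_arm --increments '[{"dx":0.0,"dy":0.0,"dz":0.0,"ax":0.0,"ay":0.0,"az":0.0},{"dx":0.0,"dy":0.0,"dz":0.0,"ax":0.0,"ay":0.0,"az":0.0},{"dx":0.0,"dy":0.0,"dz":0.0,"ax":0.0,"ay":0.0,"az":0.0},{"dx":0.0,"dy":0.0,"dz":0.0,"ax":0.0,"ay":0.0,"az":0.0}]' --gripper 1 --grip_force 20

```text
clock: 8.15
eef_pos: [0.484, -0.0119, -0.0015]
eef_rot: [[-0.976, 0.219, 0.002], [0.219, 0.976, 0.0], [-0.002, 0.001, -1.0]]
contact_force: [-0.2, 0.3, 6.2]
width: 0.0588
```

Emit:
move_arm --increments '[{"dx":0.0,"dy":0.0,"dz":0.0,"ax":0.0,"ay":0.0,"az":0.0},{"dx":0.0,"dy":0.0,"dz":0.0,"ax":0.0,"ay":0.0,"az":0.0},{"dx":0.0,"dy":0.0,"dz":0.0,"ax":0.0,"ay":0.0,"az":0.0}]' --gripper 0

```text
clock: 8.52
eef_pos: [0.4839, -0.0119, -0.0016]
eef_rot: [[-0.976, 0.219, 0.001], [0.219, 0.976, 0.0], [-0.001, 0.001, -1.0]]
contact_force: [-0.7, 0.4, 0.8]
width: 0.0854
```

Run:
```python
from h import *
s=st();print(np.round(s['q'],3))
```

```text
t 8.53 pos [ 0.4839 -0.0119 -0.0016] F [-0.7  0.4  0.8] w 0.0854 xax yaw 2.9209 zax [ 1.4e-03  2.0e-04 -1.0e+00]
[-0.087  0.715  0.024  2.271 -0.104  0.156  1.385]
```

Emit:
move_arm --increments '[{"dx":0.0,"dy":0.0,"dz":-0.001,"ax":0.0,"ay":0.0,"az":0.18},{"dx":0.0,"dy":0.0,"dz":-0.001,"ax":0.0,"ay":0.0,"az":0.36},{"dx":0.0,"dy":0.0,"dz":-0.001,"ax":0.0,"ay":0.0,"az":0.54},{"dx":0.0,"dy":0.0,"dz":-0.001,"ax":0.0,"ay":0.0,"az":0.72},{"dx":0.0,"dy":0.0,"dz":-0.001,"ax":0.0,"ay":0.0,"az":0.9}]'

```text
clock: 9.15
eef_pos: [0.4838, -0.0119, -0.0007]
eef_rot: [[-0.43, 0.903, 0.001], [0.903, 0.43, 0.0], [-0.0, 0.001, -1.0]]
contact_force: [0.2, 0.2, 0.5]
width: 0.0854
```

Emit:
move_arm --increments '[{"dx":0.0,"dy":0.0,"dz":0.0,"ax":0.0,"ay":0.0,"az":0.18},{"dx":0.0,"dy":0.0,"dz":0.0,"ax":0.0,"ay":0.0,"az":0.36},{"dx":0.0,"dy":0.0,"dz":0.0,"ax":0.0,"ay":0.0,"az":0.54},{"dx":0.0,"dy":0.0,"dz":0.0,"ax":0.0,"ay":0.0,"az":0.67},{"dx":0.0,"dy":0.0,"dz":0.0,"ax":0.0,"ay":0.0,"az":0.67}]'

```text
clock: 9.78
eef_pos: [0.4837, -0.0118, -0.0009]
eef_rot: [[0.222, 0.975, 0.001], [0.975, -0.222, -0.0], [0.0, 0.001, -1.0]]
contact_force: [-0.6, 0.2, 0.3]
width: 0.0854
```

Run:
```python
from h import *
plan([.484,-.0119,0],-.22+np.pi/2);s=st()
```

```text
inc d [-0.0001  0.0003 -0.0009] a [ 0.0008 -0.0002 -0.0041]
t 9.78 pos [ 0.4837 -0.0118 -0.0009] F [-0.6  0.2  0.3] w 0.0854 xax yaw 1.3467 zax [ 8.e-04 -0.e+00 -1.e+00]
```

Emit:
move_arm --increments '[{"dx":0.0,"dy":0.0,"dz":-0.001,"ax":0.0,"ay":0.0,"az":0.0},{"dx":0.0,"dy":0.0,"dz":-0.001,"ax":0.0,"ay":0.0,"az":0.0},{"dx":0.0,"dy":0.0,"dz":-0.001,"ax":0.0,"ay":0.0,"az":0.0},{"dx":0.0,"dy":0.0,"dz":-0.001,"ax":0.0,"ay":0.0,"az":0.0}]' --gripper 1 --grip_force 20

```text
clock: 10.28
eef_pos: [0.4836, -0.0118, 0.0003]
eef_rot: [[0.222, 0.975, 0.001], [0.975, -0.222, 0.0], [0.0, 0.001, -1.0]]
contact_force: [0.6, 0.8, 4.1]
width: 0.0589
```

Emit:
move_arm --increments '[{"dx":0.0,"dy":0.0,"dz":0.0,"ax":0.0,"ay":0.0,"az":0.0},{"dx":0.0,"dy":0.0,"dz":0.0,"ax":0.0,"ay":0.0,"az":0.0},{"dx":0.0,"dy":0.0,"dz":0.0,"ax":0.0,"ay":0.0,"az":0.0}]' --gripper 0

```text
clock: 10.65
eef_pos: [0.4837, -0.0118, 0.0002]
eef_rot: [[0.222, 0.975, 0.001], [0.975, -0.222, 0.0], [0.0, 0.001, -1.0]]
contact_force: [-0.4, 0.6, -0.7]
width: 0.0854
```

Run:
```python
from h import *
st()
im=crop('scene',270,200,390,290,6,'s6.png');cv2.imwrite('pics/s6raw.png',im)
for nm,I in(('scene',im),('scene0',cv2.imread('pics/scene0.png'))):
    g=(I.min(2)>225).astype(np.uint8)
    n,l,s,c=cv2.connectedComponentsWithStats(g)
    for i in range(1,n):
        if 80<s[i,4]<600: print(nm,c[i].round(1),s[i], p2w('scene',*c[i],0.015).round(4))
```

```text
t 10.65 pos [ 4.837e-01 -1.180e-02  2.000e-04] F [-0.4  0.6 -0.7] w 0.0854 xax yaw 1.347 zax [ 8.e-04  2.e-04 -1.e+00]
scene [562.4 116.7] [546 108  34  21 390] [-0.7067  0.7113  0.015 ]
scene [172.8 236. ] [158 226  31  21 504] [ 0.5441 -0.5173  0.015 ]
scene [280.8 248. ] [272 242  18  13 179] [ 0.4792 -0.1587  0.015 ]
scene [326.2 261.2] [320 255  14  13 144] [ 0.4865 -0.0017  0.015 ]
scene [227.1 266. ] [218 260  19  13 200] [ 0.605  -0.2833  0.015 ]
scene [365.6 272.3] [352 265  26  17 276] [0.4906 0.1263 0.015 ]
scene [251.8 291. ] [245 280  21  19 147] [ 0.6689 -0.1674  0.015 ]
scene [344.7 294.4] [332 285  26  22 319] [0.5924 0.0924 0.015 ]
scene [326.1 318. ] [317 304  15  26 220] [0.6879 0.0688 0.015 ]
scene [ 91.5 415.6] [ 71 401  41  31 584] [ 1.1152 -0.3492  0.015 ]
scene [124.5 447.2] [116 434  16  28 116] [ 1.1485 -0.2331  0.015 ]
scene0 [562.4 116.7] [546 108  34  21 394] [-0.7066  0.7113  0.015 ]
scene0 [589.7 233.5] [578 222  24  22 319] [0.0876 0.7694 0.015 ]
scene0 [172.9 236. ] [158 226  31  21 507] [ 0.544  -0.5171  0.015 ]
scene0 [565.  234.3] [554 229  24  10 118] [0.1172 0.6949 0.015 ]
scene0 [280.8 248. ] [272 242  18  13 179] [ 0.4792 -0.1587  0.015 ]
scene0 [324.2 260.3] [316 254  18  14 193] [ 0.4846 -0.0089  0.015 ]
scene0 [227.1 266. ] [218 259  19  14 202] [ 0.6047 -0.2834  0.015 ]
scene0 [257.6 289. ] [245 277  30  22 225] [ 0.6567 -0.1546  0.015 ]
scene0 [326.1 318. ] [317 304  15  26 220] [0.6879 0.0688 0.015 ]
```

View pics/s6.png

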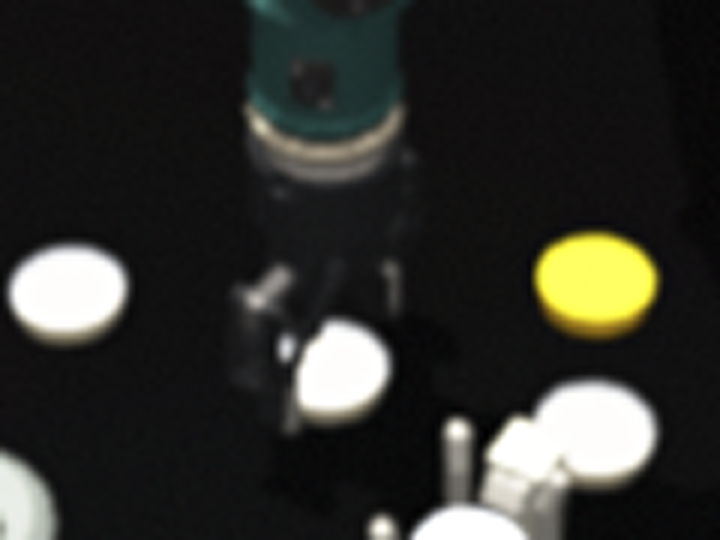

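Emit:
move_arm --increments '[{"dx":0.0,"dy":0.0,"dz":0.0,"ax":0.0,"ay":0.0,"az":-0.18},{"dx":0.0,"dy":0.0,"dz":0.0,"ax":0.0,"ay":0.0,"az":-0.36},{"dx":0.0,"dy":0.0,"dz":0.0,"ax":0.0,"ay":0.0,"az":-0.54},{"dx":0.0,"dy":0.0,"dz":0.0,"ax":0.0,"ay":0.0,"az":-0.72},{"dx":0.0,"dy":0.0,"dz":0.0,"ax":0.0,"ay":0.0,"az":-0.9}]'

```text
clock: 11.32
eef_pos: [0.4836, -0.0118, 0.0001]
eef_rot: [[-0.63, 0.776, 0.001], [0.776, 0.63, 0.0], [-0.0, 0.001, -1.0]]
contact_force: [-0.2, 0.2, 0.0]
width: 0.0856
```

Emit:
move_arm --increments '[{"dx":0.0,"dy":0.0,"dz":0.0,"ax":0.0,"ay":0.0,"az":-0.18},{"dx":0.0,"dy":0.0,"dz":0.0,"ax":0.0,"ay":0.0,"az":-0.36},{"dx":0.0,"dy":0.0,"dz":0.0,"ax":0.0,"ay":0.0,"az":-0.54},{"dx":0.0,"dy":0.0,"dz":0.0,"ax":0.0,"ay":0.0,"az":-0.67},{"dx":0.0,"dy":0.0,"dz":0.0,"ax":0.0,"ay":0.0,"az":-0.67}]'

```text
clock: 11.95
eef_pos: [0.4837, -0.012, 0.0001]
eef_rot: [[-0.976, 0.219, 0.001], [0.219, 0.976, 0.0], [-0.001, 0.0, -1.0]]
contact_force: [-0.2, -0.5, -0.1]
width: 0.0853
```

Emit:
move_arm --increments '[{"dx":0.0,"dy":0.0,"dz":0.0,"ax":0.0,"ay":0.0,"az":0.0},{"dx":0.0,"dy":0.0,"dz":0.0,"ax":0.0,"ay":0.0,"az":0.0},{"dx":0.0,"dy":0.0,"dz":0.0,"ax":0.0,"ay":0.0,"az":0.0},{"dx":0.0,"dy":0.0,"dz":0.0,"ax":0.0,"ay":0.0,"az":0.0}]' --gripper 1 --grip_force 40

```text
clock: 12.45
eef_pos: [0.4836, -0.012, 0.0004]
eef_rot: [[-0.976, 0.219, 0.001], [0.219, 0.976, 0.0], [-0.001, 0.0, -1.0]]
contact_force: [-0.2, -0.7, 5.8]
width: 0.0579
```

Run:
```python
from h import *
st();plan([.6533,.115,.22],-.22)
```

```text
t 12.45 pos [ 4.836e-01 -1.200e-02  4.000e-04] F [-0.2 -0.7  5.8] w 0.0579 xax yaw 2.9204 zax [ 8.e-04  1.e-04 -1.e+00]
inc d [-0.1379  0.1612 -0.2195] a [ 0.0003  0.0007 -0.0012]
```

Emit:
move_arm --increments '[{"dx":0.0,"dy":0.0,"dz":-0.04,"ax":0.0,"ay":0.0,"az":0.0},{"dx":0.0,"dy":0.0,"dz":-0.1,"ax":0.0,"ay":0.0,"az":0.0},{"dx":0.0,"dy":0.0,"dz":-0.16,"ax":0.0,"ay":0.0,"az":0.0},{"dx":-0.015,"dy":0.015,"dz":-0.215,"ax":0.0,"ay":0.0,"az":0.0},{"dx":-0.045,"dy":0.05,"dz":-0.22,"ax":0.0,"ay":0.0,"az":0.0}]'

```text
clock: 13.08
eef_pos: [0.54, 0.0256, 0.225]
eef_rot: [[-0.975, 0.223, 0.008], [0.223, 0.975, 0.0], [-0.008, 0.002, -1.0]]
contact_force: [0.0, -0.2, -0.9]
width: 0.058
```

Run:
```python
from h import *
st();plan([.6533,.115,.19],-.22)
```

```text
t 13.07 pos [0.54   0.0256 0.225 ] F [ 0.  -0.2 -0.9] w 0.058 xax yaw 2.9165 zax [ 8.3e-03  5.0e-04 -1.0e+00]
inc d [-0.0902  0.1123  0.0359] a [ 0.0023  0.008  -0.005 ]
```

Emit:
move_arm --increments '[{"dx":-0.036,"dy":0.045,"dz":0.0,"ax":0.0,"ay":0.008,"az":-0.005},{"dx":-0.072,"dy":0.09,"dz":0.0,"ax":0.002,"ay":0.008,"az":-0.005},{"dx":-0.09,"dy":0.112,"dz":0.015,"ax":0.002,"ay":0.008,"az":-0.005},{"dx":-0.09,"dy":0.112,"dz":0.036,"ax":0.002,"ay":0.008,"az":-0.005},{"dx":-0.09,"dy":0.112,"dz":0.036,"ax":0.002,"ay":0.008,"az":-0.005}]'

```text
clock: 13.7
eef_pos: [0.651, 0.1147, 0.1874]
eef_rot: [[-0.976, 0.218, -0.005], [0.218, 0.976, -0.001], [0.005, -0.002, -1.0]]
contact_force: [0.2, 0.2, 0.1]
width: 0.0579
```

Run:
```python
from h import *
st();plan([.6533,.115,.125],-.22)
crop('scene',300,210,400,350,5.5,'s7.png')
```

```text
t 13.7 pos [0.651  0.1147 0.1874] F [0.2 0.2 0.1] w 0.0579 xax yaw 2.9219 zax [-0.0054 -0.001  -1.    ]
inc d [-0.0025  0.0009  0.0624] a [-0.0021 -0.005   0.0003]
```

View pics/s7.png

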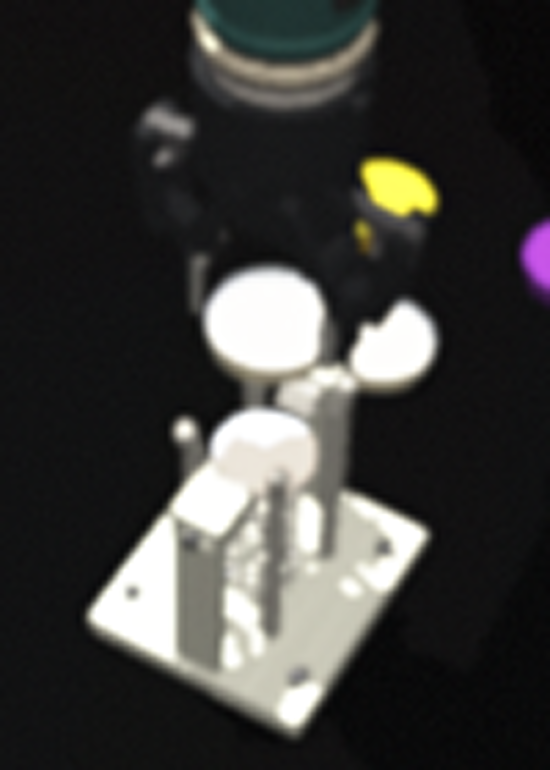

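The held plate (crop 264,320) looks level above the follower (264,448). I'll compare the two in the same camera.

Run:
```python
from h import *
print(p2w('scene',300+264/5.5,210+320/5.5,.202),p2w('scene',300+264/5.5,210+448/5.5,.109))
```

```text
[0.65532046 0.11605256 0.202     ] [0.65278182 0.11811903 0.109     ]
```

Emit:
move_arm --increments '[{"dx":-0.001,"dy":0.001,"dz":0.02,"ax":-0.002,"ay":-0.005,"az":0.0},{"dx":-0.001,"dy":0.001,"dz":0.035,"ax":-0.002,"ay":-0.005,"az":0.0},{"dx":-0.001,"dy":0.001,"dz":0.045,"ax":-0.002,"ay":-0.005,"az":0.0},{"dx":-0.001,"dy":0.001,"dz":0.048,"ax":-0.002,"ay":-0.005,"az":0.0}]'

```text
clock: 14.25
eef_pos: [0.6526, 0.1149, 0.1403]
eef_rot: [[-0.976, 0.219, 0.002], [0.219, 0.976, 0.0], [-0.002, 0.0, -1.0]]
contact_force: [-0.3, 0.1, -0.5]
width: 0.0584
```

Run:
```python
from h import *
st();plan([.652,.116,.125],-.22)
crop('scene',300,210,400,350,5.5,'s8.png')
```

```text
t 14.25 pos [0.6526 0.1149 0.1403] F [-0.3  0.1 -0.5] w 0.0584 xax yaw 2.921 zax [ 1.7e-03  1.0e-04 -1.0e+00]
inc d [0.0009 0.0009 0.0153] a [ 0.0005  0.0016 -0.0006]
```

View pics/s8.png

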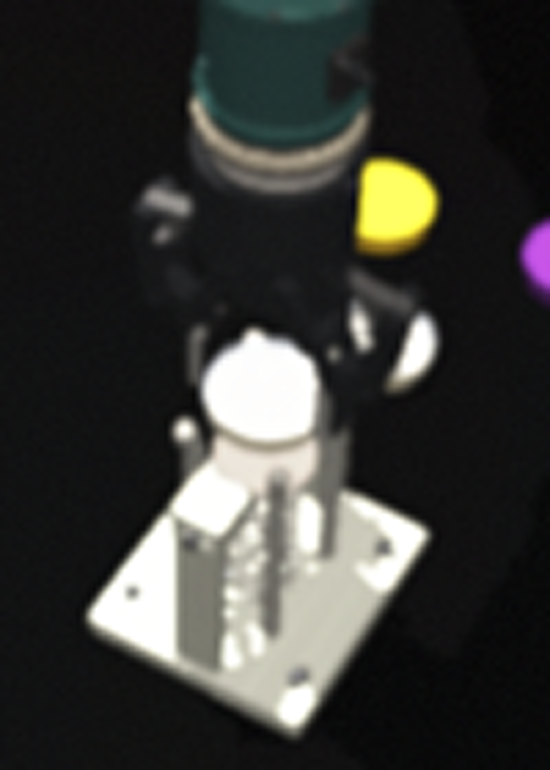

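Run:
```python
from h import *
q=lambda x,y,z:p2w('scene',300+x/5.5,210+y/5.5,z).round(4)
print('plate',q(261,390,.155))
for p in((185,430),(335,352),(253,335),(280,480)):print(q(*p,.144))
for (a,b) in((28,22),(28,-22),(-28,22),(-28,-22)):
    th=-.22;x=.652+(a*1.12*np.cos(th)-b*1.12*np.sin(th))/1e3;y=.118+(a*1.12*np.sin(th)+b*1.12*np.cos(th))/1e3
    u=w2p('scene',[x,y,.146]);print((a,b),(x,y),((u-[300,210])*5.5).round())
```

```text
plate [0.6565 0.1164 0.155 ]
[0.6821 0.0879 0.144 ]
[0.6132 0.1402 0.144 ]
[0.6157 0.1    0.144 ]
[0.6956 0.138  0.144 ]
(28, 22) (np.float64(0.6879813219237204), np.float64(0.13520243217169003)) [279. 463.]
(28, -22) (np.float64(0.6772269660982952), np.float64(0.0871102058686778)) [187. 419.]
(-28, 22) (np.float64(0.6267730339017048), np.float64(0.14888979413132217)) [345. 374.]
(-28, -22) (np.float64(0.6160186780762796), np.float64(0.10079756782830994)) [255. 333.]
```

Emit:
move_arm --increments '[{"dx":0.001,"dy":0.001,"dz":0.005,"ax":0.0,"ay":0.001,"az":0.0},{"dx":0.001,"dy":0.001,"dz":0.01,"ax":0.0,"ay":0.001,"az":0.0},{"dx":0.001,"dy":0.001,"dz":0.014,"ax":0.0,"ay":0.001,"az":0.0}]'

```text
clock: 14.68
eef_pos: [0.6527, 0.1156, 0.1264]
eef_rot: [[-0.976, 0.219, 0.002], [0.219, 0.976, -0.0], [-0.002, 0.0, -1.0]]
contact_force: [1.5, -1.9, 0.6]
width: 0.0584
```

Run:
```python
from h import *
s=st();print(s['ft_torque'])
```

```text
t 14.68 pos [0.6527 0.1156 0.1264] F [ 1.5 -1.9  0.6] w 0.0584 xax yaw 2.9207 zax [ 2.3e-03 -2.0e-04 -1.0e+00]
[-0.23421624 -0.23111154 -0.04172042]
```

Emit:
move_arm --increments '[{"dx":-0.001,"dy":-0.001,"dz":0.0,"ax":0.0,"ay":0.002,"az":0.0},{"dx":-0.001,"dy":-0.001,"dz":0.004,"ax":0.0,"ay":0.002,"az":0.0},{"dx":-0.001,"dy":-0.001,"dz":0.008,"ax":0.0,"ay":0.002,"az":0.0}]'

```text
clock: 15.05
eef_pos: [0.6534, 0.1145, 0.1182]
eef_rot: [[-0.976, 0.219, 0.0], [0.219, 0.976, 0.0], [-0.0, 0.0, -1.0]]
contact_force: [0.9, 0.3, 1.5]
width: 0.0585
```

Emit:
move_arm --increments '[{"dx":0.0,"dy":0.0,"dz":0.002,"ax":0.0,"ay":0.0,"az":0.0},{"dx":0.0,"dy":0.0,"dz":0.003,"ax":0.0,"ay":0.0,"az":0.0}]'

```text
clock: 15.3
eef_pos: [0.6536, 0.1147, 0.1152]
eef_rot: [[-0.976, 0.219, 0.001], [0.219, 0.976, 0.001], [-0.0, 0.001, -1.0]]
contact_force: [0.3, -0.4, 2.0]
width: 0.0583
```

Emit:
move_arm --increments '[{"dx":0.0,"dy":0.0,"dz":0.0,"ax":0.0,"ay":0.0,"az":0.0},{"dx":0.0,"dy":0.0,"dz":0.0,"ax":0.0,"ay":0.0,"az":0.0},{"dx":0.0,"dy":0.0,"dz":0.0,"ax":0.0,"ay":0.0,"az":0.0}]' --gripper 0

```text
clock: 15.68
eef_pos: [0.6534, 0.1147, 0.1152]
eef_rot: [[-0.976, 0.219, 0.0], [0.219, 0.976, 0.001], [-0.0, 0.001, -1.0]]
contact_force: [0.1, -0.8, 0.2]
width: 0.0856
```

Emit:
move_arm --increments '[{"dx":0.0,"dy":0.0,"dz":-0.02,"ax":0.0,"ay":0.0,"az":0.0},{"dx":0.0,"dy":0.0,"dz":-0.04,"ax":0.0,"ay":0.0,"az":0.0},{"dx":0.0,"dy":0.0,"dz":-0.045,"ax":0.0,"ay":0.0,"az":0.0}]'

```text
clock: 16.05
eef_pos: [0.6552, 0.1149, 0.1632]
eef_rot: [[-0.976, 0.219, 0.005], [0.219, 0.976, 0.002], [-0.005, 0.003, -1.0]]
contact_force: [0.8, -0.3, -0.4]
width: 0.0859
```

Emit:
move_arm --increments '[{"dx":0.0,"dy":0.0,"dz":0.0,"ax":0.0,"ay":0.0,"az":0.0},{"dx":0.0,"dy":0.0,"dz":0.0,"ax":0.0,"ay":0.0,"az":0.0},{"dx":0.0,"dy":0.0,"dz":0.0,"ax":0.0,"ay":0.0,"az":0.0},{"dx":0.0,"dy":0.0,"dz":0.0,"ax":0.0,"ay":0.0,"az":0.0},{"dx":0.0,"dy":0.0,"dz":0.0,"ax":0.0,"ay":0.0,"az":0.0}]' --gripper 1

```text
clock: 16.68
eef_pos: [0.655, 0.1148, 0.1629]
eef_rot: [[-0.976, 0.219, 0.005], [0.219, 0.976, 0.001], [-0.004, 0.002, -1.0]]
contact_force: [0.0, 0.3, 0.2]
width: 0.0002
```

Run:
```python
from h import *
s=st();crop('scene',300,210,400,350,5.5,'s9.png')
plan([.6534,.1146,.132],-.22)
```

```text
t 16.68 pos [0.655  0.1148 0.1629] F [0.  0.3 0.2] w 0.0002 xax yaw 2.9208 zax [ 0.0046  0.0015 -1.    ]
inc d [ 0.0017 -0.0007  0.0309] a [ 0.0025  0.0044 -0.0008]
```

View pics/s9.png

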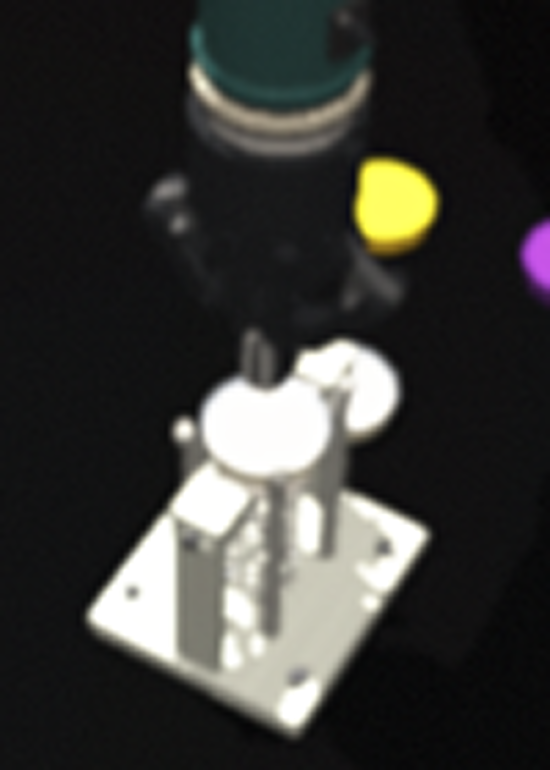

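The plate rests on the catches (crop 265,425). The leftmost bench plate has also been knocked, from about (395,340) to (355,390) in the crop, so I'll measure it again later. Now I press.

Emit:
move_arm --increments '[{"dx":0.002,"dy":-0.001,"dz":0.015,"ax":0.002,"ay":0.004,"az":0.0},{"dx":0.002,"dy":-0.001,"dz":0.03,"ax":0.002,"ay":0.004,"az":0.0},{"dx":0.002,"dy":-0.001,"dz":0.038,"ax":0.002,"ay":0.004,"az":0.0}]'

```text
clock: 17.1
eef_pos: [0.653, 0.1145, 0.1244]
eef_rot: [[-0.976, 0.219, -0.0], [0.219, 0.976, 0.001], [0.001, 0.001, -1.0]]
contact_force: [-4.4, 2.1, 11.4]
width: -0.0004
```

Emit:
move_arm --increments '[{"dx":0.0,"dy":0.0,"dz":0.006,"ax":0.0,"ay":0.0,"az":0.0},{"dx":0.0,"dy":0.0,"dz":0.012,"ax":0.0,"ay":0.0,"az":0.0},{"dx":0.0,"dy":0.0,"dz":0.018,"ax":0.0,"ay":0.0,"az":0.0}]'

```text
clock: 17.48
eef_pos: [0.6528, 0.1147, 0.1059]
eef_rot: [[-0.976, 0.219, -0.001], [0.219, 0.976, 0.001], [0.001, 0.001, -1.0]]
contact_force: [-1.6, 0.6, 3.8]
width: -0.0004
```

Emit:
move_arm --increments '[{"dx":0.0,"dy":0.0,"dz":0.001,"ax":0.0,"ay":0.0,"az":0.0},{"dx":0.0,"dy":0.0,"dz":0.0,"ax":0.0,"ay":0.0,"az":0.0},{"dx":0.0,"dy":0.0,"dz":-0.03,"ax":0.0,"ay":0.0,"az":0.0},{"dx":0.0,"dy":0.0,"dz":-0.08,"ax":0.0,"ay":0.0,"az":0.0}]'

```text
clock: 17.98
eef_pos: [0.6511, 0.1142, 0.1843]
eef_rot: [[-0.976, 0.219, -0.006], [0.219, 0.976, -0.001], [0.006, -0.002, -1.0]]
contact_force: [1.3, -0.4, -0.1]
width: -0.0002
```

Run:
```python
from h import *
s=st();im=crop('scene',300,210,400,350,5.5,'s10.png');cv2.imwrite('pics/s10raw.png',im)
im=crop('top',215,140,455,310,3.3,'t10.png')
for nm,I in(('top',im),):
    g=(I.min(2)>150).astype(np.uint8)
    n,l,s,c=cv2.connectedComponentsWithStats(g)
    for i in range(1,n):
        if 150<s[i,4]<600: print(c[i].round(1),s[i], p2w(nm,*c[i],0.015).round(4))
```

```text
t 17.98 pos [0.6511 0.1142 0.1843] F [ 1.3 -0.4 -0.1] w -0.0002 xax yaw 2.9206 zax [-6.2e-03 -6.0e-04 -1.0e+00]
[446.  118.9] [433  99  26  42 183] [ 0.8609 -0.3539  0.015 ]
[421.2 212. ] [411 202  22  21 377] [ 0.6027 -0.2871  0.015 ]
[374.7 257.6] [364 247  22  22 387] [ 0.4767 -0.1622  0.015 ]
[506.4 284.4] [494 271  28  28 565] [ 0.4115 -0.514   0.015 ]
[339.7 416.9] [301 393  55  73 265] [ 0.0591 -0.0737  0.015 ]
[633.4 472. ] [628 465  12  15 177] [-0.0584 -0.8244  0.015 ]
```

View pics/s10.png

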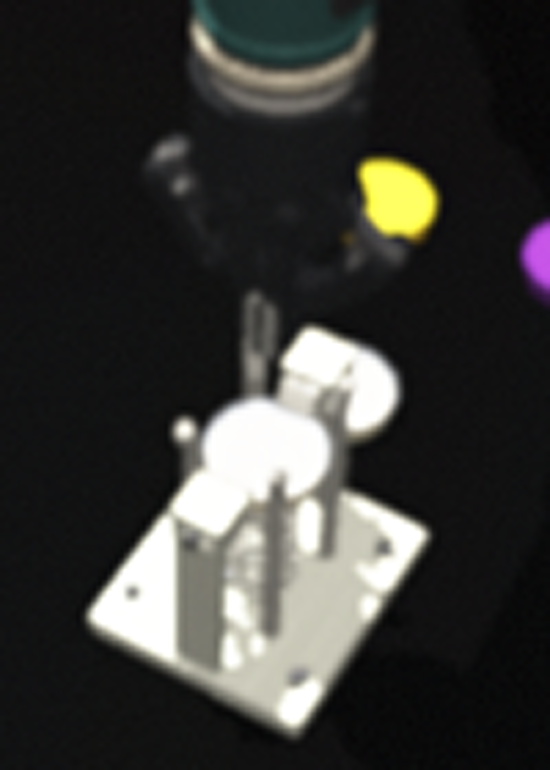

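View pics/t10.png

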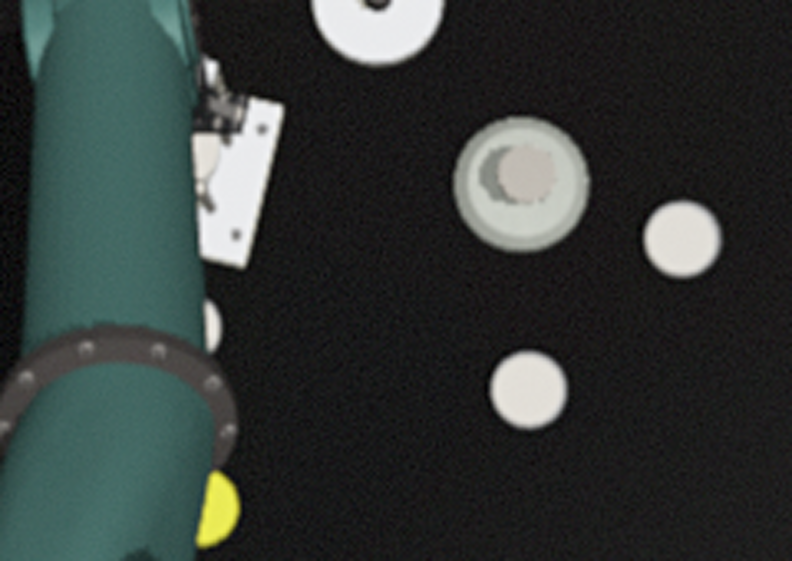

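Plate B sits down under the bolts: its top, at crop (265,448), is where the follower's face was. Next I take plate C at top pixel (374.7,257.6).

Run:
```python
from h import *
plan([.478,-.1617,.08],-.22)
S=lambda x,y:p2w('scene',300+x/5.5,210+y/5.5,.015)
print(S(352,388), p2w('top',215+182/3.3,140+326/3.3,.015))
```

```text
inc d [ 0.1147 -0.3097  0.1087] a [ 0.0048  0.0087 -0.0016]
[0.52369344 0.13073568 0.015     ] [0.52270988 0.12019934 0.015     ]
```

Emit:
move_arm --increments '[{"dx":0.02,"dy":-0.054,"dz":0.0,"ax":0.0,"ay":0.009,"az":0.0},{"dx":0.04,"dy":-0.108,"dz":0.0,"ax":0.0,"ay":0.009,"az":0.0},{"dx":0.06,"dy":-0.162,"dz":0.01,"ax":0.005,"ay":0.009,"az":0.0},{"dx":0.08,"dy":-0.216,"dz":0.04,"ax":0.005,"ay":0.009,"az":0.0},{"dx":0.1,"dy":-0.27,"dz":0.06,"ax":0.005,"ay":0.009,"az":0.0}]' --gripper 0

```text
clock: 18.7
eef_pos: [0.4998, -0.1269, 0.1282]
eef_rot: [[-0.976, 0.219, -0.0], [0.219, 0.976, -0.0], [0.0, -0.001, -1.0]]
contact_force: [0.9, -0.5, -0.3]
width: 0.0853
```

Run:
```python
from h import *
st();plan([.478,-.1617,.03],-.22)
im=optics.grab_frame('top')
g=(im.min(2)>150).astype(np.uint8)
n,l,s,c=cv2.connectedComponentsWithStats(g)
for i in range(1,n):
    if 150<s[i,4]<600: print(c[i].round(1),s[i], p2w('top',*c[i],0.015).round(4))
crop('top',215,80,455,310,2.6,'t11.png',im)
```

```text
t 18.7 pos [ 0.4998 -0.1269  0.1282] F [ 0.9 -0.5 -0.3] w 0.0853 xax yaw 2.921 zax [-4.e-04 -4.e-04 -1.e+00]
inc d [ 0.0136 -0.0387  0.0983] a [-0.0005 -0.0003 -0.0006]
[446.4 119.5] [434  99  25  42 172] [ 0.8591 -0.3549  0.015 ]
[421.2 212. ] [411 202  22  21 373] [ 0.6027 -0.2871  0.015 ]
[270.  238.9] [260 228  21  22 374] [0.5225 0.1205 0.015 ]
[506.5 284.5] [494 271  28  28 550] [ 0.4112 -0.5142  0.015 ]
[633.3 472.2] [628 465  12  15 173] [-0.0588 -0.8242  0.015 ]
```

View pics/t11.png

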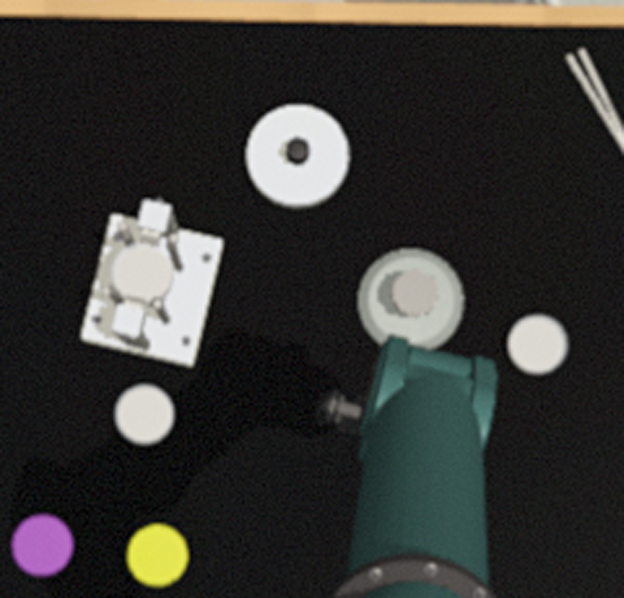

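Emit:
move_arm --increments '[{"dx":0.007,"dy":-0.02,"dz":0.03,"ax":0.0,"ay":0.0,"az":0.0},{"dx":0.014,"dy":-0.039,"dz":0.06,"ax":0.0,"ay":0.0,"az":0.0},{"dx":0.014,"dy":-0.039,"dz":0.095,"ax":0.0,"ay":0.0,"az":0.0},{"dx":0.014,"dy":-0.039,"dz":0.098,"ax":0.0,"ay":0.0,"az":0.0}]'

```text
clock: 19.25
eef_pos: [0.4655, -0.17, 0.0264]
eef_rot: [[-0.973, 0.231, -0.017], [0.231, 0.973, -0.003], [0.016, -0.007, -1.0]]
contact_force: [0.3, 0.2, -0.2]
width: 0.0854
```

Run:
```python
from h import *
st();plan([.478,-.1617,.0],-.22)
```

```text
t 19.25 pos [ 0.4655 -0.17    0.0264] F [ 0.3  0.2 -0.2] w 0.0854 xax yaw 2.908 zax [-0.0166 -0.0028 -0.9999]
inc d [-0.0106  0.0112  0.0261] a [-0.0065 -0.0156 -0.0136]
```

Emit:
move_arm --increments '[{"dx":-0.011,"dy":0.011,"dz":0.0,"ax":-0.006,"ay":-0.016,"az":-0.014},{"dx":-0.011,"dy":0.011,"dz":0.01,"ax":-0.006,"ay":-0.016,"az":-0.014},{"dx":-0.011,"dy":0.011,"dz":0.02,"ax":-0.006,"ay":-0.016,"az":-0.014},{"dx":-0.011,"dy":0.011,"dz":0.026,"ax":-0.006,"ay":-0.016,"az":-0.014},{"dx":-0.011,"dy":0.011,"dz":0.026,"ax":-0.006,"ay":-0.016,"az":-0.014}]'

```text
clock: 19.88
eef_pos: [0.4778, -0.162, -0.0004]
eef_rot: [[-0.976, 0.218, -0.001], [0.218, 0.976, -0.0], [0.001, -0.001, -1.0]]
contact_force: [-0.8, -0.2, 0.9]
width: 0.0854
```

Run:
```python
from h import *
st();plan([.478,-.1617,.0],-.22)
crop('scene',210,200,350,300,5.5,'s12.png')
```

```text
t 19.88 pos [ 4.778e-01 -1.620e-01 -4.000e-04] F [-0.8 -0.2  0.9] w 0.0854 xax yaw 2.9219 zax [-9.e-04 -4.e-04 -1.e+00]
inc d [-0.0001  0.0003 -0.0004] a [-0.0006 -0.0008  0.0003]
```

View pics/s12.png

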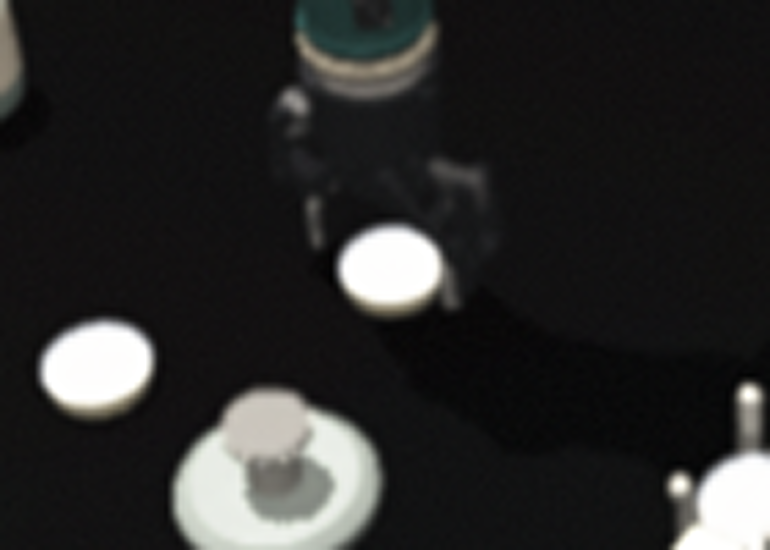

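Plate C (crop 390,268) is between the fingers. Grip and lift.

Emit:
move_arm --increments '[{"dx":0.0,"dy":0.0,"dz":0.0,"ax":0.0,"ay":0.0,"az":0.0},{"dx":0.0,"dy":0.0,"dz":0.0,"ax":0.0,"ay":0.0,"az":0.0},{"dx":0.0,"dy":0.0,"dz":0.0,"ax":0.0,"ay":0.0,"az":0.0},{"dx":0.0,"dy":0.0,"dz":0.0,"ax":0.0,"ay":0.0,"az":0.0}]' --gripper 1 --grip_force 40

```text
clock: 20.42
eef_pos: [0.478, -0.1622, 0.0005]
eef_rot: [[-0.976, 0.218, 0.0], [0.218, 0.976, -0.001], [-0.0, -0.001, -1.0]]
contact_force: [-0.7, -0.3, 6.1]
width: 0.0581
```

Emit:
move_arm --increments '[{"dx":0.0,"dy":0.0,"dz":-0.04,"ax":0.0,"ay":0.0,"az":0.0},{"dx":0.0,"dy":0.0,"dz":-0.1,"ax":0.0,"ay":0.0,"az":0.0},{"dx":0.0,"dy":0.0,"dz":-0.16,"ax":0.0,"ay":0.0,"az":0.0},{"dx":-0.01,"dy":0.03,"dz":-0.215,"ax":0.0,"ay":0.0,"az":0.0},{"dx":-0.03,"dy":0.085,"dz":-0.22,"ax":0.0,"ay":0.0,"az":0.0}]'

```text
clock: 21.05
eef_pos: [0.5278, -0.0882, 0.225]
eef_rot: [[-0.974, 0.225, 0.009], [0.225, 0.974, -0.003], [-0.009, -0.001, -1.0]]
contact_force: [0.3, -0.4, -1.6]
width: 0.0581
```

Run:
```python
from h import *
st();plan([.6534,.1147,.20],-.22)
```

```text
t 21.05 pos [ 0.5278 -0.0882  0.225 ] F [ 0.3 -0.4 -1.6] w 0.0581 xax yaw 2.9149 zax [ 0.0087 -0.003  -1.    ]
inc d [-0.0765  0.2259  0.0255] a [-0.001   0.0092 -0.0067]
```

Emit:
move_arm --increments '[{"dx":-0.019,"dy":0.056,"dz":0.0,"ax":0.0,"ay":0.0,"az":0.0},{"dx":-0.038,"dy":0.112,"dz":0.0,"ax":0.0,"ay":0.0,"az":0.0},{"dx":-0.057,"dy":0.168,"dz":0.0,"ax":0.0,"ay":0.009,"az":-0.007},{"dx":-0.076,"dy":0.22,"dz":0.0,"ax":0.0,"ay":0.009,"az":-0.007},{"dx":-0.077,"dy":0.226,"dz":0.015,"ax":0.0,"ay":0.009,"az":-0.007}]'

```text
clock: 21.68
eef_pos: [0.6563, 0.1216, 0.2111]
eef_rot: [[-0.978, 0.21, 0.004], [0.211, 0.978, 0.003], [-0.004, 0.004, -1.0]]
contact_force: [-0.3, -0.6, 0.1]
width: 0.0585
```

Run:
```python
from h import *
st();plan([.6534,.1147,.165],-.22)
```

```text
t 21.68 pos [0.6563 0.1216 0.2111] F [-0.3 -0.6  0.1] w 0.0585 xax yaw 2.9295 zax [ 0.0045  0.0033 -1.    ]
inc d [ 0.0015 -0.0075  0.0461] a [0.0042 0.0037 0.0079]
```

Emit:
move_arm --increments '[{"dx":0.001,"dy":-0.007,"dz":0.0,"ax":0.004,"ay":0.004,"az":0.008},{"dx":0.001,"dy":-0.007,"dz":0.025,"ax":0.004,"ay":0.004,"az":0.008},{"dx":0.001,"dy":-0.007,"dz":0.045,"ax":0.004,"ay":0.004,"az":0.008},{"dx":0.001,"dy":-0.007,"dz":0.047,"ax":0.004,"ay":0.004,"az":0.008}]'

```text
clock: 22.18
eef_pos: [0.6522, 0.1132, 0.1623]
eef_rot: [[-0.975, 0.22, -0.005], [0.22, 0.975, -0.001], [0.004, -0.002, -1.0]]
contact_force: [0.1, 0.2, 0.8]
width: 0.0578
```

Run:
```python
from h import *
st();plan([.6534,.1147,.128],-.22)
crop('scene',300,210,400,350,5.5,'s13.png')
```

```text
t 22.18 pos [0.6522 0.1132 0.1623] F [0.1 0.2 0.8] w 0.0578 xax yaw 2.9196 zax [-0.0045 -0.0013 -1.    ]
inc d [-0.001   0.0018  0.0343] a [-0.0022 -0.0042 -0.002 ]
```

View pics/s13.png

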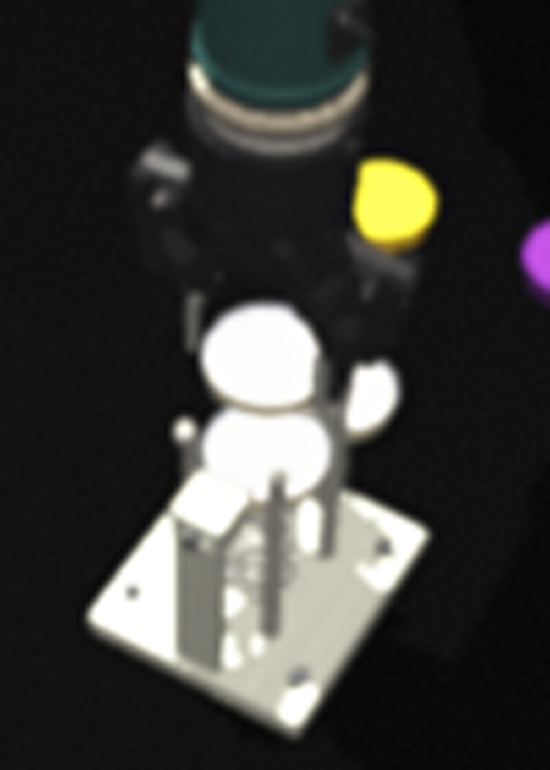

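The held plate (crop 261,355) is above the latched plate (265,448). Descending.

Emit:
move_arm --increments '[{"dx":-0.001,"dy":0.002,"dz":0.012,"ax":-0.002,"ay":-0.004,"az":0.0},{"dx":-0.001,"dy":0.002,"dz":0.022,"ax":-0.002,"ay":-0.004,"az":0.0},{"dx":-0.001,"dy":0.002,"dz":0.03,"ax":-0.002,"ay":-0.004,"az":0.0},{"dx":-0.001,"dy":0.002,"dz":0.036,"ax":-0.002,"ay":-0.004,"az":0.0}]'

```text
clock: 22.72
eef_pos: [0.6544, 0.1154, 0.1265]
eef_rot: [[-0.976, 0.22, 0.002], [0.22, 0.976, 0.0], [-0.002, 0.0, -1.0]]
contact_force: [0.9, 0.2, 0.4]
width: 0.0576
```

Run:
```python
from h import *
st();plan([.6534,.1147,.115],-.22)
```

```text
t 22.73 pos [0.6544 0.1154 0.1265] F [0.9 0.2 0.4] w 0.0576 xax yaw 2.9202 zax [ 1.6e-03  1.0e-04 -1.0e+00]
inc d [ 0.0009 -0.0009  0.0115] a [ 0.0005  0.0016 -0.0014]
```

Emit:
move_arm --increments '[{"dx":0.001,"dy":-0.001,"dz":0.004,"ax":0.0,"ay":0.002,"az":0.0},{"dx":0.001,"dy":-0.001,"dz":0.008,"ax":0.0,"ay":0.002,"az":0.0},{"dx":0.001,"dy":-0.001,"dz":0.011,"ax":0.0,"ay":0.002,"az":0.0}]'

```text
clock: 23.1
eef_pos: [0.6542, 0.1147, 0.1162]
eef_rot: [[-0.976, 0.22, 0.002], [0.22, 0.976, 0.001], [-0.001, 0.001, -1.0]]
contact_force: [0.9, 0.9, 4.8]
width: 0.0584
```

Emit:
move_arm --increments '[{"dx":0.0,"dy":0.0,"dz":0.0,"ax":0.0,"ay":0.0,"az":0.0},{"dx":0.0,"dy":0.0,"dz":0.0,"ax":0.0,"ay":0.0,"az":0.0},{"dx":0.0,"dy":0.0,"dz":0.0,"ax":0.0,"ay":0.0,"az":0.0}]' --gripper 0

```text
clock: 23.48
eef_pos: [0.6537, 0.1146, 0.116]
eef_rot: [[-0.976, 0.22, 0.001], [0.22, 0.976, 0.001], [-0.001, 0.001, -1.0]]
contact_force: [-0.0, 0.9, 0.1]
width: 0.0855
```

Emit:
move_arm --increments '[{"dx":0.0,"dy":0.0,"dz":-0.02,"ax":0.0,"ay":0.0,"az":0.0},{"dx":0.0,"dy":0.0,"dz":-0.04,"ax":0.0,"ay":0.0,"az":0.0},{"dx":0.0,"dy":0.0,"dz":-0.045,"ax":0.0,"ay":0.0,"az":0.0}]'

```text
clock: 23.85
eef_pos: [0.6555, 0.1149, 0.1641]
eef_rot: [[-0.976, 0.22, 0.006], [0.22, 0.976, 0.002], [-0.005, 0.003, -1.0]]
contact_force: [-0.4, 0.9, 0.0]
width: 0.0854
```

Emit:
move_arm --increments '[{"dx":0.0,"dy":0.0,"dz":0.0,"ax":0.0,"ay":0.0,"az":0.0},{"dx":0.0,"dy":0.0,"dz":0.0,"ax":0.0,"ay":0.0,"az":0.0},{"dx":0.0,"dy":0.0,"dz":0.0,"ax":0.0,"ay":0.0,"az":0.0},{"dx":0.0,"dy":0.0,"dz":0.0,"ax":0.0,"ay":0.0,"az":0.0},{"dx":0.0,"dy":0.0,"dz":0.0,"ax":0.0,"ay":0.0,"az":0.0}]' --gripper 1

```text
clock: 24.48
eef_pos: [0.6552, 0.1148, 0.1637]
eef_rot: [[-0.976, 0.22, 0.005], [0.22, 0.976, 0.002], [-0.004, 0.003, -1.0]]
contact_force: [-0.7, -0.3, 0.5]
width: 0.0001
```

Run:
```python
from h import *
s=st();crop('scene',300,210,400,350,5.5,'s14.png')
plan([.6534,.1147,.132],-.22)
```

```text
t 24.48 pos [0.6552 0.1148 0.1637] F [-0.7 -0.3  0.5] w 0.0001 xax yaw 2.9199 zax [ 0.0048  0.0016 -1.    ]
inc d [ 0.002  -0.0007  0.0318] a [ 0.0028  0.0046 -0.0016]
```

View pics/s14.png

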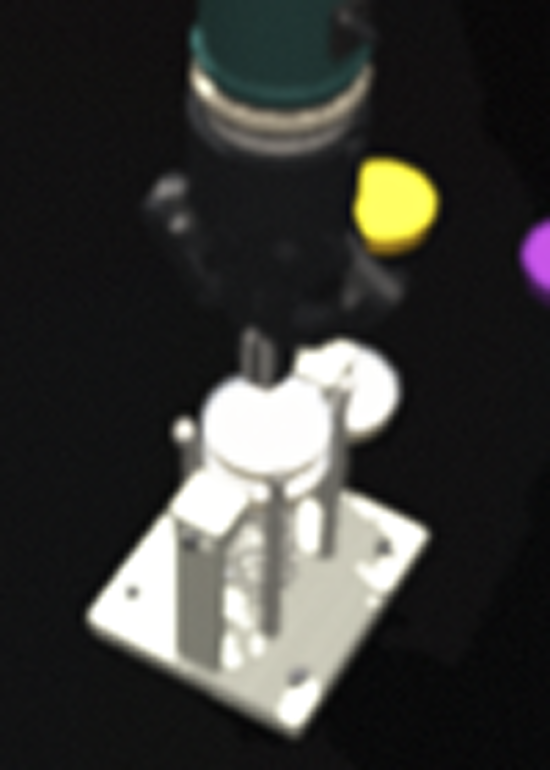

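The second plate rests level on the catches (crop 265,425). Pressing it home.

Emit:
move_arm --increments '[{"dx":0.002,"dy":-0.001,"dz":0.015,"ax":0.003,"ay":0.005,"az":0.0},{"dx":0.002,"dy":-0.001,"dz":0.028,"ax":0.003,"ay":0.005,"az":0.0},{"dx":0.002,"dy":-0.001,"dz":0.034,"ax":0.003,"ay":0.005,"az":0.0}]'

```text
clock: 24.9
eef_pos: [0.6531, 0.1142, 0.1286]
eef_rot: [[-0.976, 0.22, -0.001], [0.22, 0.976, -0.001], [0.001, -0.001, -1.0]]
contact_force: [0.4, -0.2, 5.0]
width: 0.0002
```

Run:
```python
from h import *
s=st();plan([.6534,.1147,.105],-.22)
```

```text
t 24.9 pos [0.6531 0.1142 0.1286] F [ 0.4 -0.2  5. ] w 0.0002 xax yaw 2.92 zax [-1.5e-03 -6.0e-04 -1.0e+00]
inc d [-0.0003  0.0006  0.0236] a [-0.0009 -0.0013 -0.0016]
```

Emit:
move_arm --increments '[{"dx":0.0,"dy":0.0,"dz":0.008,"ax":0.0,"ay":0.0,"az":0.0},{"dx":0.0,"dy":0.0,"dz":0.016,"ax":0.0,"ay":0.0,"az":0.0},{"dx":0.0,"dy":0.0,"dz":0.024,"ax":0.0,"ay":0.0,"az":0.0},{"dx":0.0,"dy":0.0,"dz":0.024,"ax":0.0,"ay":0.0,"az":0.0}]'

```text
clock: 25.4
eef_pos: [0.6536, 0.1144, 0.1045]
eef_rot: [[-0.976, 0.22, -0.001], [0.22, 0.976, -0.0], [0.001, -0.0, -1.0]]
contact_force: [-1.0, 0.2, 7.4]
width: -0.0
```

Emit:
move_arm --increments '[{"dx":0.0,"dy":0.0,"dz":0.001,"ax":0.0,"ay":0.0,"az":0.0},{"dx":0.0,"dy":0.0,"dz":0.0,"ax":0.0,"ay":0.0,"az":0.0},{"dx":0.0,"dy":0.0,"dz":-0.03,"ax":0.0,"ay":0.0,"az":0.0},{"dx":0.0,"dy":0.0,"dz":-0.08,"ax":0.0,"ay":0.0,"az":0.0}]'

```text
clock: 25.9
eef_pos: [0.6519, 0.114, 0.1826]
eef_rot: [[-0.976, 0.22, -0.006], [0.22, 0.976, -0.002], [0.006, -0.003, -1.0]]
contact_force: [1.6, -0.0, 0.1]
width: -0.0
```

Run:
```python
from h import *
s=st();crop('scene',300,210,400,350,5.5,'s15.png')
plan([.5235,.121,.08],-.22)
```

```text
t 25.9 pos [0.6519 0.114  0.1826] F [ 1.6 -0.   0.1] w -0.0 xax yaw 2.92 zax [-0.0063 -0.0017 -1.    ]
inc d [ 0.1324 -0.0237  0.1101] a [ 0.0031  0.0071 -0.002 ]
```

View pics/s15.png

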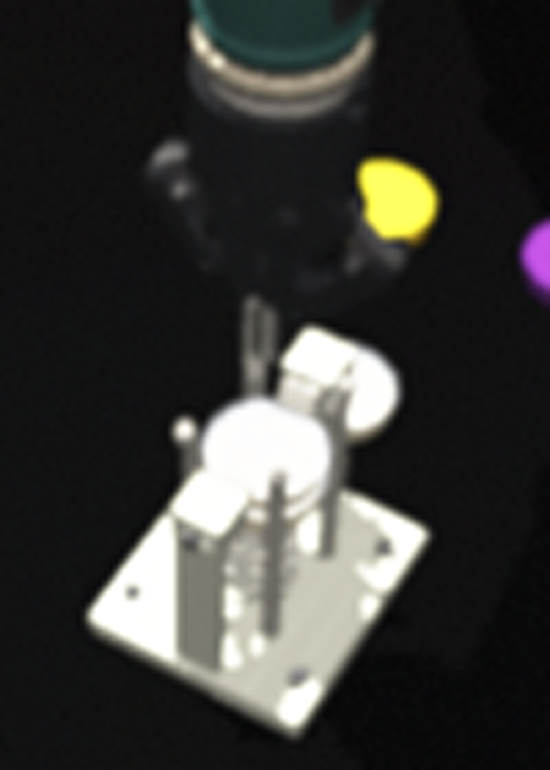

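Second plate is latched, with its top again at crop (265,448). Third is plate A, now at top pixel (270,238.9).

Emit:
move_arm --increments '[{"dx":0.045,"dy":-0.008,"dz":0.0,"ax":0.003,"ay":0.007,"az":0.0},{"dx":0.09,"dy":-0.016,"dz":0.0,"ax":0.003,"ay":0.007,"az":0.0},{"dx":0.132,"dy":-0.024,"dz":0.01,"ax":0.003,"ay":0.007,"az":0.0},{"dx":0.132,"dy":-0.024,"dz":0.06,"ax":0.003,"ay":0.007,"az":0.0},{"dx":0.132,"dy":-0.024,"dz":0.1,"ax":0.003,"ay":0.007,"az":0.0}]' --gripper 0

```text
clock: 26.58
eef_pos: [0.5232, 0.1207, 0.0889]
eef_rot: [[-0.976, 0.22, 0.001], [0.22, 0.976, 0.0], [-0.0, 0.0, -1.0]]
contact_force: [-0.2, -0.5, -0.3]
width: 0.0853
```

Run:
```python
from h import *
s=st();crop('scene',300,210,400,350,5.5,'s16.png')
plan([.5235,.121,.0],-.22)
```

```text
t 26.57 pos [0.5232 0.1207 0.0889] F [-0.2 -0.5 -0.3] w 0.0853 xax yaw 2.9202 zax [ 5.e-04  3.e-04 -1.e+00]
inc d [-0.0034  0.0021  0.0844] a [-0.0039 -0.007  -0.0014]
```

View pics/s16.png

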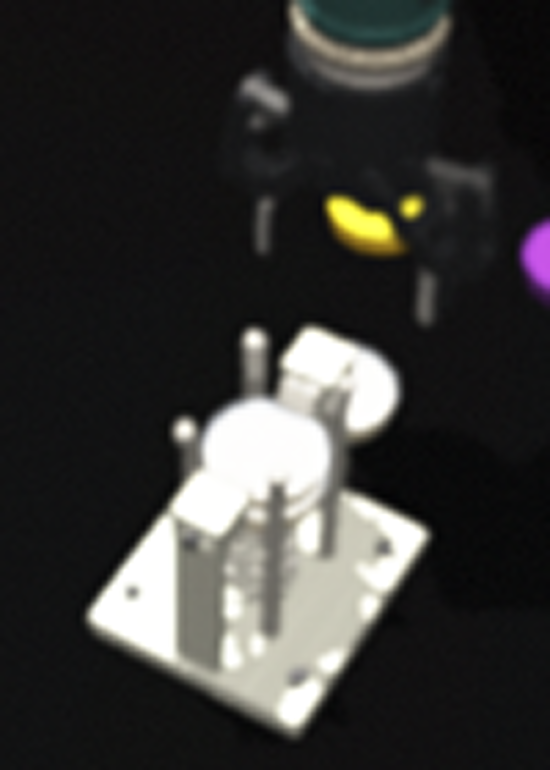

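Emit:
move_arm --increments '[{"dx":-0.003,"dy":0.002,"dz":0.03,"ax":-0.004,"ay":-0.007,"az":0.0},{"dx":-0.003,"dy":0.002,"dz":0.055,"ax":-0.004,"ay":-0.007,"az":0.0},{"dx":-0.003,"dy":0.002,"dz":0.075,"ax":-0.004,"ay":-0.007,"az":0.0},{"dx":-0.003,"dy":0.002,"dz":0.084,"ax":-0.004,"ay":-0.007,"az":0.0},{"dx":-0.003,"dy":0.002,"dz":0.084,"ax":-0.004,"ay":-0.007,"az":0.0}]'

```text
clock: 27.25
eef_pos: [0.523, 0.1209, 0.0002]
eef_rot: [[-0.976, 0.22, -0.001], [0.22, 0.976, -0.0], [0.001, -0.0, -1.0]]
contact_force: [-0.5, 0.9, 0.4]
width: 0.0853
```

Emit:
move_arm --increments '[{"dx":0.0,"dy":0.0,"dz":0.0,"ax":0.0,"ay":0.0,"az":0.0},{"dx":0.0,"dy":0.0,"dz":0.0,"ax":0.0,"ay":0.0,"az":0.0},{"dx":0.0,"dy":0.0,"dz":0.0,"ax":0.0,"ay":0.0,"az":0.0},{"dx":0.0,"dy":0.0,"dz":0.0,"ax":0.0,"ay":0.0,"az":0.0}]' --gripper 1 --grip_force 40

```text
clock: 27.75
eef_pos: [0.5237, 0.121, 0.0014]
eef_rot: [[-0.976, 0.22, 0.001], [0.22, 0.976, 0.0], [-0.001, 0.001, -1.0]]
contact_force: [-0.8, 0.5, 6.1]
width: 0.058
```

Emit:
move_arm --increments '[{"dx":0.0,"dy":0.0,"dz":-0.04,"ax":0.0,"ay":0.0,"az":0.0},{"dx":0.0,"dy":0.0,"dz":-0.1,"ax":0.0,"ay":0.0,"az":0.0},{"dx":0.0,"dy":0.0,"dz":-0.16,"ax":0.0,"ay":0.0,"az":0.0},{"dx":0.0,"dy":0.0,"dz":-0.21,"ax":0.0,"ay":0.0,"az":0.0},{"dx":-0.01,"dy":0.0,"dz":-0.21,"ax":0.0,"ay":0.0,"az":0.0}]'

```text
clock: 28.38
eef_pos: [0.5355, 0.1196, 0.2162]
eef_rot: [[-0.976, 0.219, 0.01], [0.219, 0.976, 0.003], [-0.009, 0.006, -1.0]]
contact_force: [0.2, 0.2, -0.8]
width: 0.0576
```

Run:
```python
from h import *
s=st()
plan([.6534,.1147,.19],-.22)
```

```text
t 28.38 pos [0.5355 0.1196 0.2162] F [ 0.2  0.2 -0.8] w 0.0576 xax yaw 2.9206 zax [ 0.01    0.0034 -0.9999]
inc d [-0.1159  0.0209  0.0273] a [ 0.0055  0.009  -0.001 ]
```

Emit:
move_arm --increments '[{"dx":-0.04,"dy":0.007,"dz":0.0,"ax":0.0,"ay":0.0,"az":0.0},{"dx":-0.08,"dy":0.014,"dz":0.0,"ax":0.005,"ay":0.009,"az":0.0},{"dx":-0.116,"dy":0.021,"dz":0.01,"ax":0.005,"ay":0.009,"az":0.0},{"dx":-0.116,"dy":0.021,"dz":0.03,"ax":0.005,"ay":0.009,"az":0.0},{"dx":-0.116,"dy":0.021,"dz":0.04,"ax":0.005,"ay":0.009,"az":0.0}]'

```text
clock: 29.0
eef_pos: [0.6512, 0.1144, 0.1744]
eef_rot: [[-0.976, 0.219, -0.005], [0.219, 0.976, -0.001], [0.005, -0.002, -1.0]]
contact_force: [-0.6, -0.2, -0.1]
width: 0.0581
```

Run:
```python
from h import *
s=st();crop('scene',300,210,400,350,5.5,'s17.png')
plan([.6534,.1147,.128],-.22)
```

```text
t 29.0 pos [0.6512 0.1144 0.1744] F [-0.6 -0.2 -0.1] w 0.0581 xax yaw 2.9206 zax [-5.5e-03 -6.0e-04 -1.0e+00]
inc d [-0.0032  0.001   0.0456] a [-0.0023 -0.0066 -0.0006]
```

View pics/s17.png

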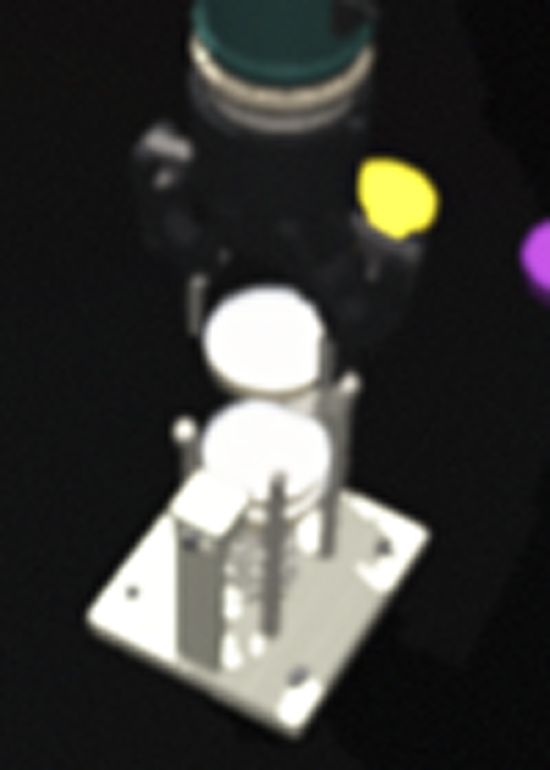

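The third plate is held level at crop (263,340), in line with the column. Descending.

Emit:
move_arm --increments '[{"dx":-0.003,"dy":0.001,"dz":0.016,"ax":-0.002,"ay":-0.006,"az":0.0},{"dx":-0.003,"dy":0.001,"dz":0.028,"ax":-0.002,"ay":-0.006,"az":0.0},{"dx":-0.002,"dy":0.001,"dz":0.038,"ax":-0.002,"ay":-0.006,"az":0.0},{"dx":-0.002,"dy":0.001,"dz":0.046,"ax":-0.002,"ay":-0.006,"az":0.0}]'

```text
clock: 29.55
eef_pos: [0.6533, 0.1151, 0.1276]
eef_rot: [[-0.976, 0.219, 0.002], [0.219, 0.976, 0.0], [-0.002, 0.001, -1.0]]
contact_force: [2.6, 0.1, 0.1]
width: 0.058
```

Run:
```python
from h import *
st();plan([.6534,.1147,.1155],-.22)
```

```text
t 29.55 pos [0.6533 0.1151 0.1276] F [2.6 0.1 0.1] w 0.058 xax yaw 2.9211 zax [ 2.e-03  1.e-04 -1.e+00]
inc d [-0.0002 -0.0004  0.0121] a [ 0.0006  0.002  -0.0005]
```

Emit:
move_arm --increments '[{"dx":-0.001,"dy":0.0,"dz":0.004,"ax":0.0,"ay":0.002,"az":0.0},{"dx":-0.001,"dy":0.0,"dz":0.008,"ax":0.0,"ay":0.002,"az":0.0},{"dx":-0.001,"dy":0.0,"dz":0.011,"ax":0.0,"ay":0.002,"az":0.0}]'

```text
clock: 29.92
eef_pos: [0.6556, 0.1148, 0.1177]
eef_rot: [[-0.976, 0.219, 0.003], [0.219, 0.976, 0.001], [-0.002, 0.001, -1.0]]
contact_force: [0.8, -0.3, 7.4]
width: 0.0582
```

Emit:
move_arm --increments '[{"dx":0.0,"dy":0.0,"dz":0.0,"ax":0.0,"ay":0.0,"az":0.0},{"dx":0.0,"dy":0.0,"dz":0.0,"ax":0.0,"ay":0.0,"az":0.0},{"dx":0.0,"dy":0.0,"dz":0.0,"ax":0.0,"ay":0.0,"az":0.0}]' --gripper 0

```text
clock: 30.3
eef_pos: [0.6552, 0.1149, 0.1175]
eef_rot: [[-0.976, 0.219, 0.002], [0.219, 0.976, 0.001], [-0.002, 0.001, -1.0]]
contact_force: [0.3, -0.5, 0.1]
width: 0.0857
```

Emit:
move_arm --increments '[{"dx":0.0,"dy":0.0,"dz":-0.02,"ax":0.0,"ay":0.0,"az":0.0},{"dx":0.0,"dy":0.0,"dz":-0.04,"ax":0.0,"ay":0.0,"az":0.0},{"dx":0.0,"dy":0.0,"dz":-0.045,"ax":0.0,"ay":0.0,"az":0.0}]'

```text
clock: 30.68
eef_pos: [0.6569, 0.1151, 0.1656]
eef_rot: [[-0.976, 0.219, 0.007], [0.219, 0.976, 0.002], [-0.006, 0.003, -1.0]]
contact_force: [0.0, 0.1, 0.1]
width: 0.0854
```

Emit:
move_arm --increments '[{"dx":0.0,"dy":0.0,"dz":0.0,"ax":0.0,"ay":0.0,"az":0.0},{"dx":0.0,"dy":0.0,"dz":0.0,"ax":0.0,"ay":0.0,"az":0.0},{"dx":0.0,"dy":0.0,"dz":0.0,"ax":0.0,"ay":0.0,"az":0.0},{"dx":0.0,"dy":0.0,"dz":0.0,"ax":0.0,"ay":0.0,"az":0.0},{"dx":0.0,"dy":0.0,"dz":0.0,"ax":0.0,"ay":0.0,"az":0.0}]' --gripper 1

```text
clock: 31.3
eef_pos: [0.6568, 0.115, 0.1652]
eef_rot: [[-0.976, 0.219, 0.006], [0.219, 0.976, 0.002], [-0.006, 0.003, -1.0]]
contact_force: [0.3, -0.9, 0.4]
width: -0.0001
```

Run:
```python
from h import *
s=st();crop('scene',300,210,400,350,5.5,'s18.png')
plan([.6534,.1147,.132],-.22)
```

```text
t 31.3 pos [0.6568 0.115  0.1652] F [ 0.3 -0.9  0.4] w -0.0001 xax yaw 2.9208 zax [ 0.0063  0.0017 -1.    ]
inc d [ 0.0034 -0.0012  0.0332] a [ 0.0031  0.0059 -0.0008]
```

View pics/s18.png

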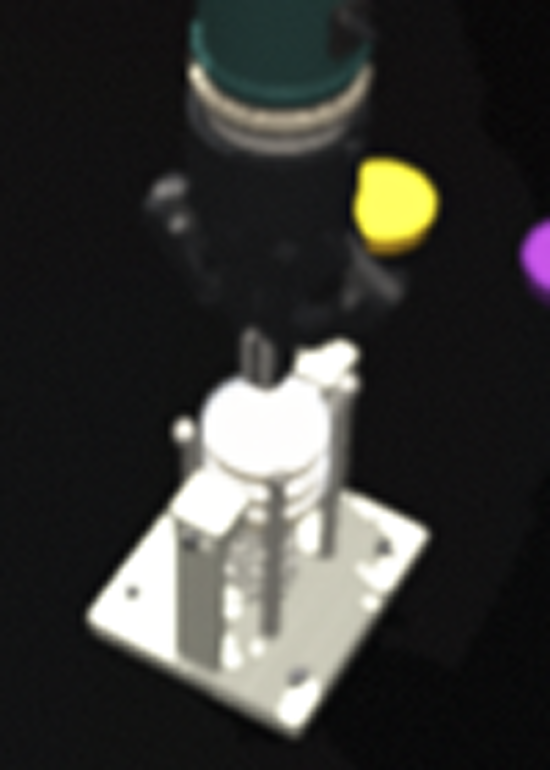

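Third plate is seated on the catches (crop 265,427). Press.

Emit:
move_arm --increments '[{"dx":0.003,"dy":-0.001,"dz":0.015,"ax":0.003,"ay":0.006,"az":0.0},{"dx":0.003,"dy":-0.001,"dz":0.028,"ax":0.003,"ay":0.006,"az":0.0},{"dx":0.003,"dy":-0.001,"dz":0.034,"ax":0.003,"ay":0.006,"az":0.0}]'

```text
clock: 31.72
eef_pos: [0.653, 0.1145, 0.1299]
eef_rot: [[-0.976, 0.219, -0.002], [0.219, 0.976, -0.001], [0.002, -0.001, -1.0]]
contact_force: [-2.0, -1.4, 5.3]
width: -0.0
```

Run:
```python
from h import *
s=st();plan([.6534,.1147,.1045],-.22)
```

```text
t 31.73 pos [0.653  0.1145 0.1299] F [-2.  -1.4  5.3] w -0.0 xax yaw 2.921 zax [-2.4e-03 -6.0e-04 -1.0e+00]
inc d [-0.0004  0.0003  0.0254] a [-0.0011 -0.0022 -0.0006]
```

Emit:
move_arm --increments '[{"dx":0.0,"dy":0.0,"dz":0.009,"ax":-0.001,"ay":-0.002,"az":0.0},{"dx":0.0,"dy":0.0,"dz":0.018,"ax":-0.001,"ay":-0.002,"az":0.0},{"dx":0.0,"dy":0.0,"dz":0.026,"ax":-0.001,"ay":-0.002,"az":0.0},{"dx":0.0,"dy":0.0,"dz":0.026,"ax":-0.001,"ay":-0.002,"az":0.0}]'

```text
clock: 32.22
eef_pos: [0.6549, 0.1143, 0.1049]
eef_rot: [[-0.976, 0.219, 0.003], [0.219, 0.976, 0.0], [-0.003, 0.001, -1.0]]
contact_force: [-0.6, -0.9, 7.3]
width: -0.0002
```

Emit:
move_arm --increments '[{"dx":0.0,"dy":0.0,"dz":0.001,"ax":0.0,"ay":0.0,"az":0.0},{"dx":0.0,"dy":0.0,"dz":0.0,"ax":0.0,"ay":0.0,"az":0.0},{"dx":0.0,"dy":0.0,"dz":-0.03,"ax":0.0,"ay":0.0,"az":0.0},{"dx":0.0,"dy":0.0,"dz":-0.08,"ax":0.0,"ay":0.0,"az":0.0},{"dx":0.0,"dy":0.0,"dz":-0.12,"ax":0.0,"ay":0.0,"az":0.0}]'

```text
clock: 32.85
eef_pos: [0.6548, 0.1144, 0.2262]
eef_rot: [[-0.976, 0.219, 0.004], [0.219, 0.976, 0.0], [-0.004, 0.001, -1.0]]
contact_force: [0.2, 0.3, -0.0]
width: 0.0003
```

Run:
```python
from h import *
s=st();im=crop('scene',300,210,400,350,5.5,'s19.png')
plan([.797,-.0344,.15],-.22)
```

```text
t 32.85 pos [0.6548 0.1144 0.2262] F [ 0.2  0.3 -0. ] w 0.0003 xax yaw 2.9205 zax [ 4.1e-03  4.0e-04 -1.0e+00]
inc d [-0.1672 -0.1156  0.0836] a [ 0.0055  0.0126 -0.0014]
```

View pics/s19.png

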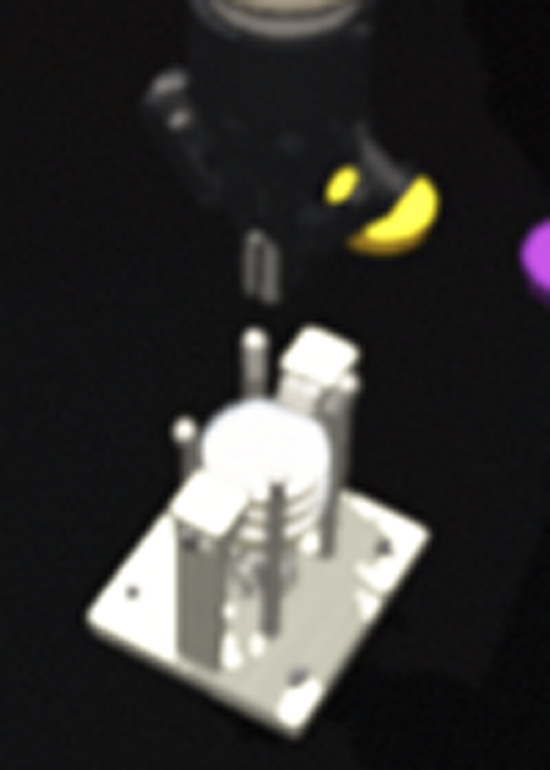

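Run:
```python
from h import *
print(p2w('top',215+298/2.6,80+156/2.6,.016),p2w('top',215+297.5/2.6,80+150.5/2.6,.042))
plan([.798,-.0345,.12],-.22)
```

```text
[ 0.79657112 -0.03579267  0.016     ] [ 0.79510569 -0.03483729  0.042     ]
inc d [-0.1678 -0.1156  0.1136] a [ 0.0055  0.0126 -0.0014]
```

Emit:
move_arm --increments '[{"dx":-0.04,"dy":-0.028,"dz":0.0,"ax":0.005,"ay":0.01,"az":0.0},{"dx":-0.08,"dy":-0.055,"dz":0.0,"ax":0.005,"ay":0.012,"az":0.0},{"dx":-0.12,"dy":-0.083,"dz":0.01,"ax":0.005,"ay":0.012,"az":0.0},{"dx":-0.16,"dy":-0.11,"dz":0.04,"ax":0.005,"ay":0.012,"az":0.0},{"dx":-0.168,"dy":-0.116,"dz":0.09,"ax":0.005,"ay":0.012,"az":0.0}]' --gripper 0

```text
clock: 33.52
eef_pos: [0.8016, -0.0409, 0.1443]
eef_rot: [[-0.974, 0.225, 0.008], [0.225, 0.974, -0.003], [-0.008, -0.001, -1.0]]
contact_force: [0.2, -0.2, -0.2]
width: 0.0856
```

Run:
```python
from h import *
st();plan([.798,-.0345,.022],-.22)
crop('scene',220,230,330,380,5,'s20.png')
```

```text
t 33.52 pos [ 0.8016 -0.0409  0.1443] F [ 0.2 -0.2 -0.2] w 0.0856 xax yaw 2.915 zax [ 0.0078 -0.0033 -1.    ]
inc d [0.006  0.0056 0.1223] a [-0.0015  0.0083 -0.0066]
```

View pics/s20.png

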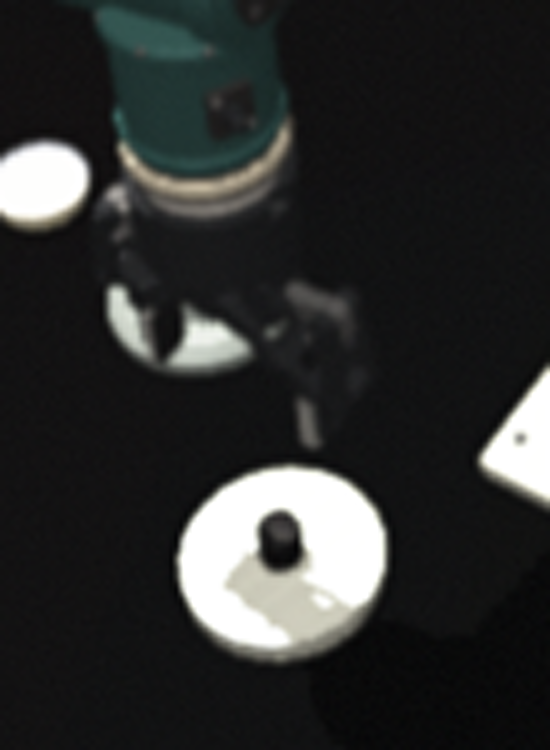

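Emit:
move_arm --increments '[{"dx":0.006,"dy":0.006,"dz":0.02,"ax":0.0,"ay":0.008,"az":-0.006},{"dx":0.006,"dy":0.006,"dz":0.05,"ax":0.0,"ay":0.008,"az":-0.006},{"dx":0.006,"dy":0.006,"dz":0.075,"ax":0.0,"ay":0.008,"az":-0.006},{"dx":0.006,"dy":0.006,"dz":0.075,"ax":0.0,"ay":0.008,"az":-0.006}]'

```text
clock: 34.08
eef_pos: [0.788, -0.0314, 0.0566]
eef_rot: [[-0.976, 0.217, -0.021], [0.217, 0.976, 0.0], [0.02, -0.005, -1.0]]
contact_force: [0.3, -0.4, -0.1]
width: 0.0855
```

Run:
```python
from h import *
st();plan([.798,-.0345,.022],-.22)
```

```text
t 34.08 pos [ 0.788  -0.0314  0.0566] F [ 0.3 -0.4 -0.1] w 0.0855 xax yaw 2.923 zax [-0.0209  0.     -0.9998]
inc d [-0.0111 -0.0007  0.0344] a [-0.0045 -0.0204  0.0014]
```

Emit:
move_arm --increments '[{"dx":-0.011,"dy":-0.001,"dz":0.0,"ax":-0.004,"ay":-0.02,"az":0.001},{"dx":-0.011,"dy":-0.001,"dz":0.012,"ax":-0.004,"ay":-0.02,"az":0.001},{"dx":-0.011,"dy":-0.001,"dz":0.025,"ax":-0.004,"ay":-0.02,"az":0.001},{"dx":-0.011,"dy":-0.001,"dz":0.034,"ax":-0.004,"ay":-0.02,"az":0.001},{"dx":-0.011,"dy":-0.001,"dz":0.034,"ax":-0.004,"ay":-0.02,"az":0.001}]'

```text
clock: 34.7
eef_pos: [0.7967, -0.0346, 0.0208]
eef_rot: [[-0.976, 0.218, -0.003], [0.218, 0.976, -0.0], [0.003, -0.001, -1.0]]
contact_force: [-0.2, -0.4, 0.2]
width: 0.0853
```

Emit:
move_arm --increments '[{"dx":0.0,"dy":0.0,"dz":0.0,"ax":0.0,"ay":0.0,"az":0.0},{"dx":0.0,"dy":0.0,"dz":0.0,"ax":0.0,"ay":0.0,"az":0.0},{"dx":0.0,"dy":0.0,"dz":0.0,"ax":0.0,"ay":0.0,"az":0.0},{"dx":0.0,"dy":0.0,"dz":0.0,"ax":0.0,"ay":0.0,"az":0.0},{"dx":0.0,"dy":0.0,"dz":0.0,"ax":0.0,"ay":0.0,"az":0.0}]' --gripper 1 --grip_force 50

```text
clock: 35.33
eef_pos: [0.7972, -0.0346, 0.0215]
eef_rot: [[-0.976, 0.218, -0.002], [0.218, 0.976, -0.0], [0.002, -0.001, -1.0]]
contact_force: [-0.4, 0.3, 1.9]
width: 0.024
```

Run:
```python
from h import *
st();plan([.6535,.1147,.24],-.22)
crop('scene',220,230,330,380,5,'s21.png')
```

```text
t 35.33 pos [ 0.7972 -0.0346  0.0215] F [-0.4  0.3  1.9] w 0.024 xax yaw 2.922 zax [-2.1e-03 -2.0e-04 -1.0e+00]
inc d [ 0.1732  0.1143 -0.2182] a [-0.0007 -0.002   0.0004]
```

View pics/s21.png

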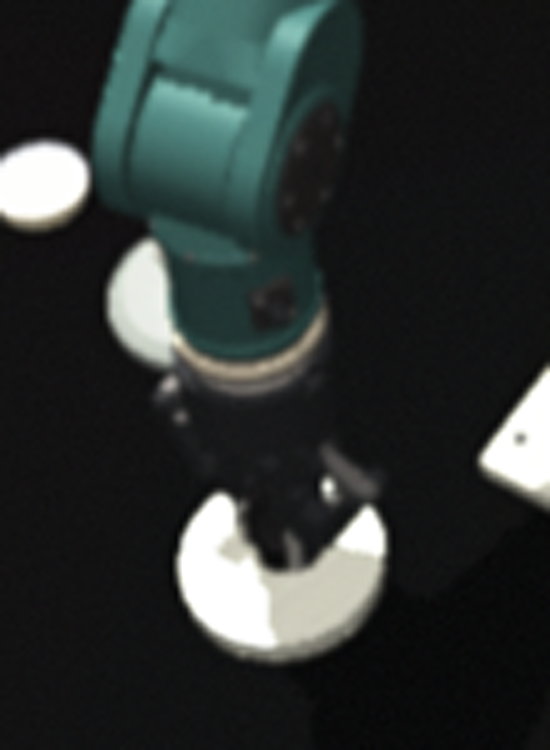

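Cap gripped by the knob, with the opening at 24 mm. Lifting and carrying it back.

Emit:
move_arm --increments '[{"dx":0.0,"dy":0.0,"dz":-0.04,"ax":0.0,"ay":0.0,"az":0.0},{"dx":0.0,"dy":0.0,"dz":-0.09,"ax":0.0,"ay":0.0,"az":0.0},{"dx":0.0,"dy":0.0,"dz":-0.14,"ax":0.0,"ay":0.0,"az":0.0},{"dx":0.0,"dy":0.0,"dz":-0.19,"ax":0.0,"ay":0.0,"az":0.0},{"dx":0.0,"dy":0.0,"dz":-0.22,"ax":0.0,"ay":0.0,"az":0.0}]'

```text
clock: 36.0
eef_pos: [0.7983, -0.0348, 0.2443]
eef_rot: [[-0.976, 0.218, 0.001], [0.218, 0.976, -0.0], [-0.001, -0.0, -1.0]]
contact_force: [0.4, -0.9, -0.8]
width: 0.0243
```

Run:
```python
from h import *
st();plan([.654,.1147,.23],-.22)
```

```text
t 36.0 pos [ 0.7983 -0.0348  0.2443] F [ 0.4 -0.9 -0.8] w 0.0243 xax yaw 2.9219 zax [ 8.e-04 -4.e-04 -1.e+00]
inc d [0.1734 0.1145 0.0142] a [-0.0002  0.0009  0.0003]
```

Emit:
move_arm --increments '[{"dx":0.04,"dy":0.026,"dz":0.0,"ax":0.0,"ay":0.0,"az":0.0},{"dx":0.08,"dy":0.053,"dz":0.0,"ax":0.0,"ay":0.0,"az":0.0},{"dx":0.12,"dy":0.079,"dz":0.0,"ax":0.0,"ay":0.0,"az":0.0},{"dx":0.16,"dy":0.105,"dz":0.0,"ax":0.0,"ay":0.0,"az":0.0},{"dx":0.173,"dy":0.114,"dz":0.0,"ax":0.0,"ay":0.0,"az":0.0}]'

```text
clock: 36.62
eef_pos: [0.651, 0.1179, 0.2434]
eef_rot: [[-0.977, 0.213, -0.003], [0.213, 0.977, 0.001], [0.003, 0.001, -1.0]]
contact_force: [-0.1, -0.3, -1.2]
width: 0.0246
```

Run:
```python
from h import *
st();plan([.654,.1147,.18],-.22)
crop('scene',300,210,400,350,5.5,'s22.png')
plan([.654,.1147,.18],-.22)
```

```text
t 36.62 pos [0.651  0.1179 0.2434] F [-0.1 -0.3 -1.2] w 0.0246 xax yaw 2.9268 zax [-0.0026  0.0012 -1.    ]
inc d [-0.0038 -0.0025  0.0634] a [ 0.0006 -0.0028  0.0052]
inc d [-0.0042 -0.0031  0.0635] a [ 0.0009 -0.0032  0.0057]
```

View pics/s22.png

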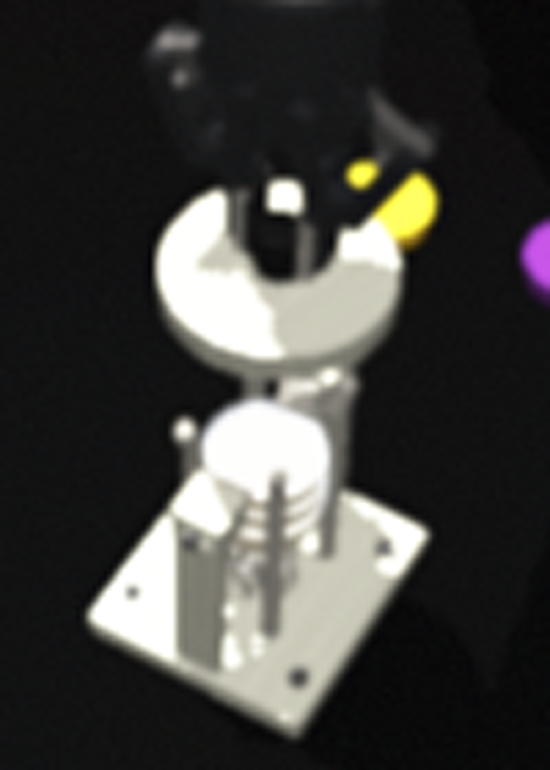

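Emit:
move_arm --increments '[{"dx":-0.004,"dy":-0.003,"dz":0.02,"ax":0.0,"ay":-0.003,"az":0.005},{"dx":-0.004,"dy":-0.003,"dz":0.045,"ax":0.0,"ay":-0.003,"az":0.005},{"dx":-0.004,"dy":-0.003,"dz":0.06,"ax":0.0,"ay":-0.003,"az":0.005},{"dx":-0.004,"dy":-0.003,"dz":0.063,"ax":0.0,"ay":-0.003,"az":0.005}]'

```text
clock: 37.17
eef_pos: [0.6536, 0.1137, 0.1791]
eef_rot: [[-0.976, 0.219, -0.002], [0.219, 0.976, -0.0], [0.002, -0.001, -1.0]]
contact_force: [0.4, -0.2, -1.6]
width: 0.0242
```

Run:
```python
from h import *
st()
crop('scene',300,210,400,350,5.5,'s23.png')
plan([.653,.1147,.155],-.22)
```

```text
t 37.17 pos [0.6536 0.1137 0.1791] F [ 0.4 -0.2 -1.6] w 0.0242 xax yaw 2.921 zax [-2.e-03 -2.e-04 -1.e+00]
inc d [0.001  0.0005 0.0246] a [-0.     -0.001  -0.0003]
```

View pics/s23.png

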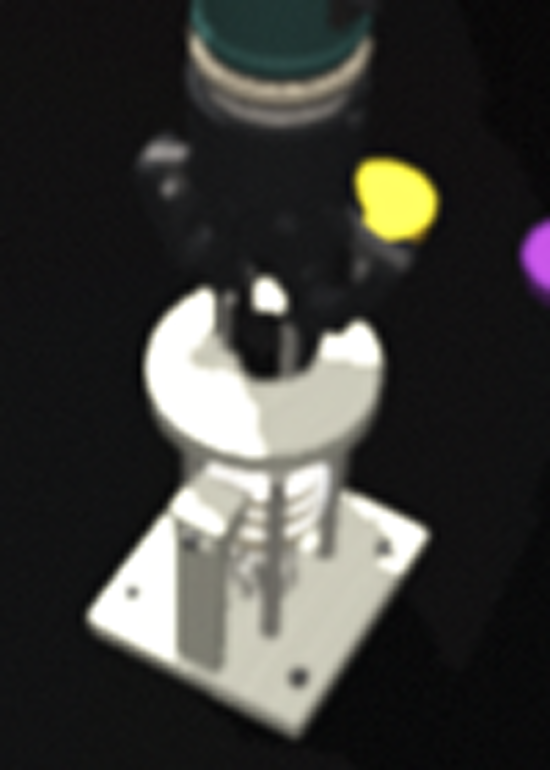

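Run:
```python
from h import *
print(p2w('scene',300+265/5.5,210+366/5.5,.175), w2p('scene',[.655,.118,.175]),(np.array(w2p('scene',[.655,.118,.175]))-[300,210])*5.5)
```

```text
[0.65864928 0.11839619 0.175     ] [348.46057582 275.4713879 ] [266.533167   360.09263346]
```

Emit:
move_arm --increments '[{"dx":0.001,"dy":0.0,"dz":0.01,"ax":0.0,"ay":0.0,"az":0.0},{"dx":0.001,"dy":0.0,"dz":0.015,"ax":0.0,"ay":0.0,"az":0.0},{"dx":0.001,"dy":0.0,"dz":0.019,"ax":0.0,"ay":0.0,"az":0.0}]'

```text
clock: 37.6
eef_pos: [0.653, 0.1143, 0.1605]
eef_rot: [[-0.976, 0.218, -0.001], [0.218, 0.976, 0.0], [0.001, 0.0, -1.0]]
contact_force: [-0.0, -0.0, -0.8]
width: 0.0241
```

Emit:
move_arm --increments '[{"dx":0.0,"dy":0.0,"dz":0.003,"ax":0.0,"ay":0.0,"az":0.0},{"dx":0.0,"dy":0.0,"dz":0.006,"ax":0.0,"ay":0.0,"az":0.0},{"dx":0.0,"dy":0.0,"dz":0.007,"ax":0.0,"ay":0.0,"az":0.0}]'

```text
clock: 37.98
eef_pos: [0.6532, 0.1144, 0.155]
eef_rot: [[-0.976, 0.218, -0.001], [0.218, 0.976, 0.001], [0.001, 0.0, -1.0]]
contact_force: [-4.1, -0.5, 10.3]
width: 0.024
```

Run:
```python
from h import *
st()
crop('scene',300,210,400,350,5.5,'s24.png')
```

```text
t 37.98 pos [0.6532 0.1144 0.155 ] F [-4.1 -0.5 10.3] w 0.024 xax yaw 2.9214 zax [-6.e-04  5.e-04 -1.e+00]
```

View pics/s24.png

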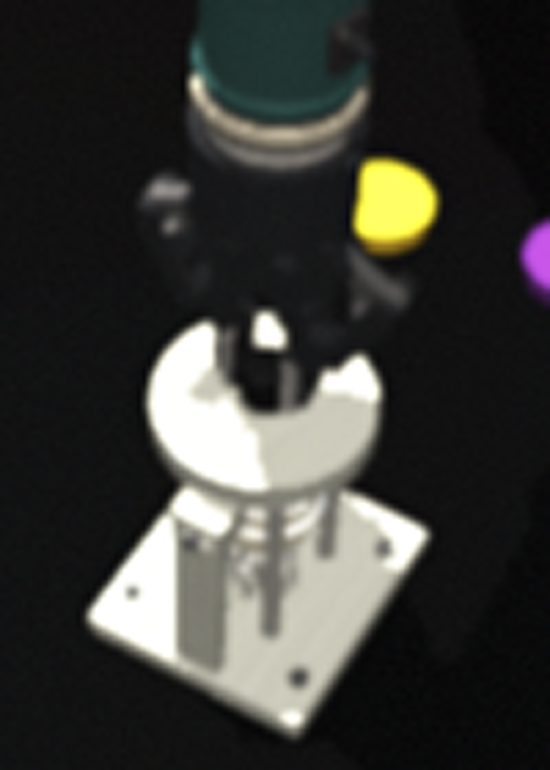

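The cap is seated: it touched at TCP 0.155 and the rim now surrounds the rods. Releasing.

Emit:
move_arm --increments '[{"dx":0.0,"dy":0.0,"dz":0.0,"ax":0.0,"ay":0.0,"az":0.0},{"dx":0.0,"dy":0.0,"dz":0.0,"ax":0.0,"ay":0.0,"az":0.0},{"dx":0.0,"dy":0.0,"dz":0.0,"ax":0.0,"ay":0.0,"az":0.0},{"dx":0.0,"dy":0.0,"dz":0.0,"ax":0.0,"ay":0.0,"az":0.0}]' --gripper 0

```text
clock: 38.52
eef_pos: [0.6532, 0.1144, 0.1549]
eef_rot: [[-0.976, 0.218, -0.001], [0.218, 0.976, 0.0], [0.001, 0.0, -1.0]]
contact_force: [0.8, -0.4, 1.2]
width: 0.0855
```

Emit:
move_arm --increments '[{"dx":0.0,"dy":0.0,"dz":-0.03,"ax":0.0,"ay":0.0,"az":0.0},{"dx":0.0,"dy":0.0,"dz":-0.08,"ax":0.0,"ay":0.0,"az":0.0},{"dx":0.01,"dy":-0.05,"dz":-0.08,"ax":0.0,"ay":0.0,"az":0.0},{"dx":0.01,"dy":-0.11,"dz":-0.08,"ax":0.0,"ay":0.0,"az":0.0},{"dx":0.01,"dy":-0.17,"dz":-0.08,"ax":0.0,"ay":0.0,"az":0.0}]'

```text
clock: 39.15
eef_pos: [0.6059, -0.0508, 0.2351]
eef_rot: [[-0.976, 0.217, 0.0], [0.217, 0.976, 0.0], [-0.0, 0.0, -1.0]]
contact_force: [0.1, -0.7, 0.1]
width: 0.0852
```

Run:
```python
from h import *
st()
crop('scene',300,210,400,350,5.5,'s25.png')
im=crop('top',215,80,455,310,2.6,'t25.png')
g=(im.min(2)>150).astype(np.uint8)
n,l,s,c=cv2.connectedComponentsWithStats(g)
for i in range(1,n):
    if 150<s[i,4]<600: print(c[i].round(1),s[i], p2w('top',*c[i],0.015).round(4))
```

```text
t 39.15 pos [ 0.6059 -0.0508  0.2351] F [ 0.1 -0.7  0.1] w 0.0852 xax yaw 2.9225 zax [ 1.e-04  3.e-04 -1.e+00]
[446.  118.8] [433  99  26  42 187] [ 0.8611 -0.3538  0.015 ]
[380.9 196.2] [370 177  23  38 553] [ 0.644  -0.1777  0.015 ]
[421.3 212. ] [411 202  22  21 379] [ 0.6026 -0.2872  0.015 ]
[506.3 284.3] [493 270  29  29 584] [ 0.4117 -0.5137  0.015 ]
[633.5 472. ] [627 465  13  15 181] [-0.0583 -0.8245  0.015 ]
```

View pics/s25.png

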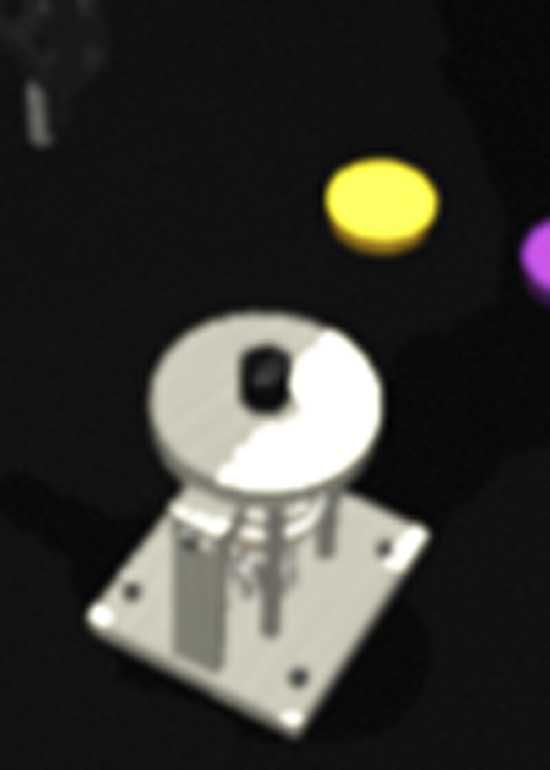

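View pics/t25.png

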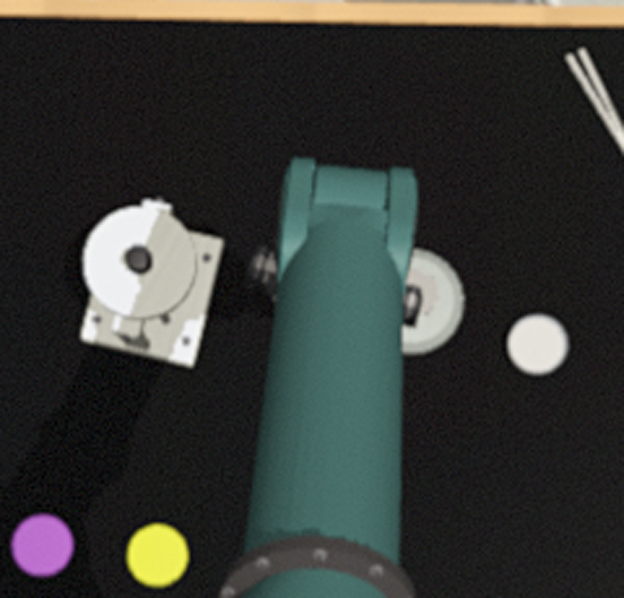

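The cap sits level on the rods (knob at crop 265,380). Now the kept plate D, at top pixel (421.3,212).

Run:
```python
from h import *
plan([.6037,-.2867,.1],-.22)
```

```text
inc d [-0.0526 -0.2199  0.1363] a [-0.0057 -0.0011 -0.0135]
```

Emit:
move_arm --increments '[{"dx":-0.013,"dy":-0.055,"dz":0.0,"ax":-0.005,"ay":0.0,"az":-0.013},{"dx":-0.026,"dy":-0.11,"dz":0.0,"ax":-0.005,"ay":0.0,"az":-0.013},{"dx":-0.039,"dy":-0.165,"dz":0.0,"ax":-0.005,"ay":0.0,"az":-0.013},{"dx":-0.053,"dy":-0.219,"dz":0.0,"ax":-0.005,"ay":0.0,"az":-0.013},{"dx":-0.053,"dy":-0.22,"dz":0.05,"ax":-0.005,"ay":0.0,"az":-0.013}]'

```text
clock: 39.88
eef_pos: [0.6063, -0.2962, 0.1902]
eef_rot: [[-0.974, 0.228, 0.009], [0.228, 0.974, -0.01], [-0.011, -0.008, -1.0]]
contact_force: [1.6, 1.1, -0.7]
width: 0.0852
```

Run:
```python
from h import *
st()
im=crop('top',340,160,440,240,8,'t26.png')
plan([.6037,-.2867,.0],-.22)
```

```text
t 39.88 pos [ 0.6063 -0.2962  0.1902] F [ 1.6  1.1 -0.7] w 0.0852 xax yaw 2.9115 zax [ 0.0087 -0.0098 -0.9999]
inc d [-0.0038  0.0036  0.1803] a [-0.0017 -0.0078 -0.0063]
```

View pics/t26.png

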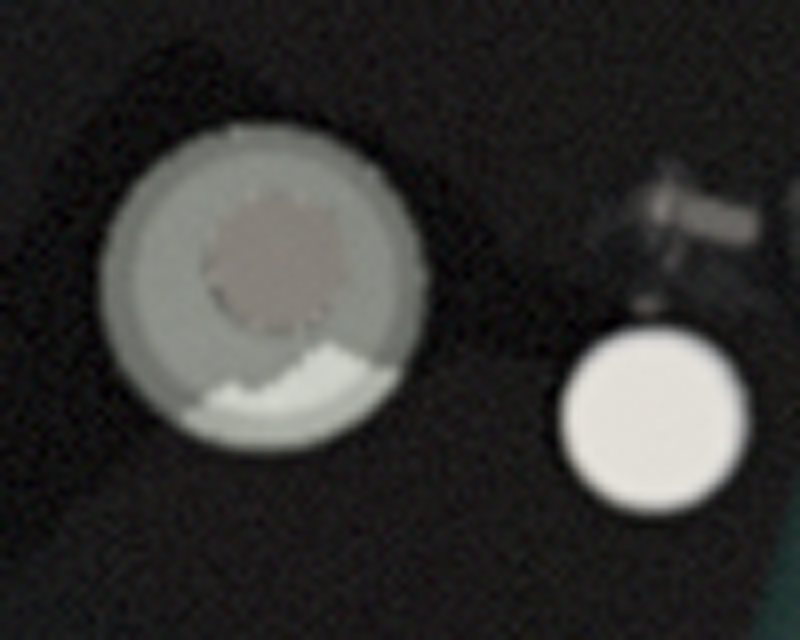

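Run:
```python
from h import *
print(p2w('top',373.9,192.3,.06),p2w('top',372.4,195.5,.0),p2w('top',372.4,195.5,.01))
plan([.6037,-.2867,.05],-.22)
```

```text
[ 0.64643753 -0.1539661   0.06      ] [ 0.6480844  -0.15597152  0.        ] [ 0.64638149 -0.15499358  0.01      ]
inc d [-0.0034  0.0035  0.1303] a [-0.0017 -0.0078 -0.0063]
```

Emit:
move_arm --increments '[{"dx":-0.004,"dy":0.004,"dz":0.04,"ax":-0.002,"ay":-0.008,"az":-0.006},{"dx":-0.004,"dy":0.004,"dz":0.09,"ax":-0.002,"ay":-0.008,"az":-0.006},{"dx":-0.004,"dy":0.004,"dz":0.13,"ax":-0.002,"ay":-0.008,"az":-0.006},{"dx":-0.004,"dy":0.004,"dz":0.135,"ax":-0.002,"ay":-0.008,"az":-0.006}]'

```text
clock: 40.42
eef_pos: [0.6023, -0.2838, 0.0425]
eef_rot: [[-0.976, 0.217, -0.006], [0.217, 0.976, 0.004], [0.007, 0.002, -1.0]]
contact_force: [0.7, 0.5, 0.0]
width: 0.0854
```

Run:
```python
from h import *
st()
plan([.6037,-.2867,.0],-.22)
```

```text
t 40.42 pos [ 0.6023 -0.2838  0.0425] F [0.7 0.5 0. ] w 0.0854 xax yaw 2.9228 zax [-0.0061  0.0039 -1.    ]
inc d [-0.0023 -0.0026  0.0425] a [ 0.0025 -0.0068  0.0012]
```

Emit:
move_arm --increments '[{"dx":-0.002,"dy":-0.002,"dz":0.015,"ax":0.002,"ay":-0.006,"az":0.0},{"dx":-0.002,"dy":-0.003,"dz":0.03,"ax":0.002,"ay":-0.006,"az":0.0},{"dx":-0.002,"dy":-0.003,"dz":0.042,"ax":0.002,"ay":-0.006,"az":0.0},{"dx":-0.002,"dy":-0.003,"dz":0.042,"ax":0.002,"ay":-0.006,"az":0.0}]'

```text
clock: 40.92
eef_pos: [0.6027, -0.2868, -0.0003]
eef_rot: [[-0.976, 0.217, -0.002], [0.217, 0.976, 0.001], [0.002, 0.001, -1.0]]
contact_force: [-0.3, 0.3, 0.6]
width: 0.0854
```

Emit:
move_arm --increments '[{"dx":0.0,"dy":0.0,"dz":0.0,"ax":0.0,"ay":0.0,"az":0.0},{"dx":0.0,"dy":0.0,"dz":0.0,"ax":0.0,"ay":0.0,"az":0.0},{"dx":0.0,"dy":0.0,"dz":0.0,"ax":0.0,"ay":0.0,"az":0.0},{"dx":0.0,"dy":0.0,"dz":0.0,"ax":0.0,"ay":0.0,"az":0.0}]' --gripper 1 --grip_force 20

```text
clock: 41.42
eef_pos: [0.6032, -0.287, 0.0003]
eef_rot: [[-0.976, 0.217, -0.001], [0.217, 0.976, 0.001], [0.001, 0.001, -1.0]]
contact_force: [0.3, 0.5, 3.2]
width: 0.0589
```

Emit:
move_arm --increments '[{"dx":0.0,"dy":0.0,"dz":0.0,"ax":0.0,"ay":0.0,"az":0.0},{"dx":0.0,"dy":0.0,"dz":0.0,"ax":0.0,"ay":0.0,"az":0.0},{"dx":0.0,"dy":0.0,"dz":0.0,"ax":0.0,"ay":0.0,"az":0.0},{"dx":0.0,"dy":0.0,"dz":0.0,"ax":0.0,"ay":0.0,"az":0.18}]' --gripper 0

```text
clock: 41.92
eef_pos: [0.603, -0.2872, 0.0002]
eef_rot: [[-0.919, 0.393, -0.001], [0.393, 0.919, 0.001], [0.002, 0.001, -1.0]]
contact_force: [0.2, -0.3, -0.4]
width: 0.0855
```

Emit:
move_arm --increments '[{"dx":0.0,"dy":0.0,"dz":0.0,"ax":0.0,"ay":0.0,"az":0.18},{"dx":0.0,"dy":0.0,"dz":0.0,"ax":0.0,"ay":0.0,"az":0.36},{"dx":0.0,"dy":0.0,"dz":0.0,"ax":0.0,"ay":0.0,"az":0.54},{"dx":0.0,"dy":0.0,"dz":0.0,"ax":0.0,"ay":0.0,"az":0.72},{"dx":0.0,"dy":0.0,"dz":0.0,"ax":0.0,"ay":0.0,"az":0.9}]'

```text
clock: 42.55
eef_pos: [0.6029, -0.2869, -0.0]
eef_rot: [[-0.258, 0.966, -0.001], [0.966, 0.258, 0.002], [0.002, -0.001, -1.0]]
contact_force: [-0.8, 0.5, -0.3]
width: 0.0852
```

Emit:
move_arm --increments '[{"dx":0.0,"dy":0.0,"dz":0.0,"ax":0.0,"ay":0.0,"az":0.18},{"dx":0.0,"dy":0.0,"dz":0.0,"ax":0.0,"ay":0.0,"az":0.36},{"dx":0.0,"dy":0.0,"dz":0.0,"ax":0.0,"ay":0.0,"az":0.5},{"dx":0.0,"dy":0.0,"dz":0.0,"ax":0.0,"ay":0.0,"az":0.5}]'

```text
clock: 43.05
eef_pos: [0.6029, -0.2864, -0.0004]
eef_rot: [[0.235, 0.972, -0.002], [0.972, -0.235, 0.002], [0.001, -0.002, -1.0]]
contact_force: [-0.2, 0.5, 0.3]
width: 0.0851
```

Emit:
move_arm --increments '[{"dx":0.0,"dy":0.0,"dz":0.0,"ax":0.0,"ay":0.0,"az":0.0},{"dx":0.0,"dy":0.0,"dz":0.0,"ax":0.0,"ay":0.0,"az":0.0},{"dx":0.0,"dy":0.0,"dz":0.0,"ax":0.0,"ay":0.0,"az":0.0},{"dx":0.0,"dy":0.0,"dz":0.0,"ax":0.0,"ay":0.0,"az":0.0}]' --gripper 1 --grip_force 40

```text
clock: 43.55
eef_pos: [0.6031, -0.2867, -0.0]
eef_rot: [[0.235, 0.972, -0.001], [0.972, -0.235, 0.002], [0.001, -0.002, -1.0]]
contact_force: [-0.1, -0.5, 1.9]
width: 0.0583
```

Run:
```python
from h import *
s=st();print(np.round(s['q'],2))
crop('scene',190,220,310,310,6,'s27.png')
plan([.646,-.1545,.12])
```

```text
t 43.55 pos [ 0.6031 -0.2867 -0.    ] F [-0.1 -0.5  1.9] w 0.0583 xax yaw 1.334 zax [-0.0014  0.0016 -1.    ]
[ 0.08  0.88  0.46  1.86 -0.69  0.57  0.76]
inc d [ 0.1387  0.0105 -0.1199] a [-0.0018 -0.0012  0.    ]
```

View pics/s27.png

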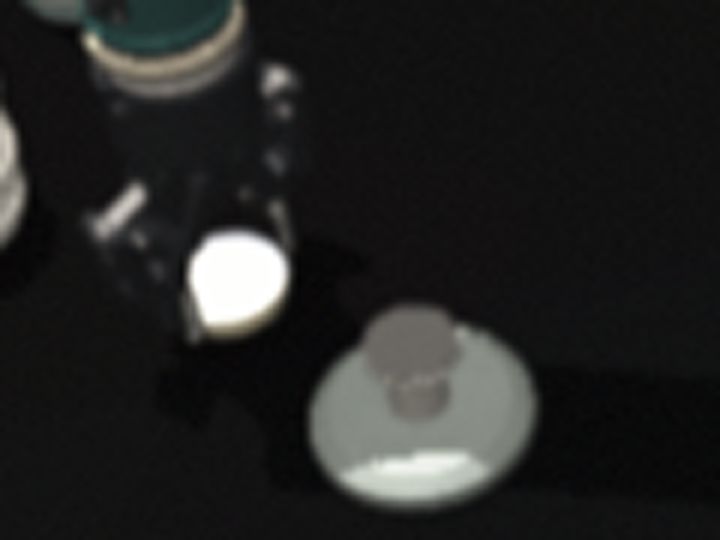

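Run:
```python
from h import *
print(p2w('scene',190+412/6-.42,220+342/6-.42,.06))
print('D',p2w('scene',227.1,266.0,.015))
plan([.646,-.154,.12])
```

```text
[ 0.64647169 -0.15197863  0.06      ]
D [ 0.60493884 -0.28338495  0.015     ]
inc d [ 0.1392  0.0104 -0.1199] a [-0.0018 -0.0012  0.    ]
```

Emit:
move_arm --increments '[{"dx":0.0,"dy":0.0,"dz":-0.04,"ax":0.0,"ay":0.0,"az":0.0},{"dx":0.0,"dy":0.0,"dz":-0.09,"ax":0.0,"ay":0.0,"az":0.0},{"dx":0.03,"dy":0.002,"dz":-0.13,"ax":0.0,"ay":0.0,"az":0.0},{"dx":0.08,"dy":0.006,"dz":-0.13,"ax":0.0,"ay":0.0,"az":0.0},{"dx":0.125,"dy":0.01,"dz":-0.13,"ax":0.0,"ay":0.0,"az":0.0}]'

```text
clock: 44.22
eef_pos: [0.6429, -0.1661, 0.1306]
eef_rot: [[0.235, 0.972, -0.0], [0.972, -0.235, 0.002], [0.002, -0.001, -1.0]]
contact_force: [1.6, -0.1, 0.0]
width: 0.0583
```

Run:
```python
from h import *
s=st();R=np.array(s['eef_rot'])
plan([.646,-.154,.075])
```

```text
t 44.23 pos [ 0.6429 -0.1661  0.1306] F [ 1.6 -0.1  0. ] w 0.0583 xax yaw 1.334 zax [-3.e-04  2.e-03 -1.e+00]
inc d [0.0124 0.0002 0.0556] a [-0.0008 -0.0019  0.    ]
```

Emit:
move_arm --increments '[{"dx":0.006,"dy":0.0,"dz":0.01,"ax":0.0,"ay":-0.002,"az":0.0},{"dx":0.012,"dy":0.0,"dz":0.03,"ax":0.0,"ay":-0.002,"az":0.0},{"dx":0.012,"dy":0.0,"dz":0.05,"ax":0.0,"ay":-0.002,"az":0.0},{"dx":0.012,"dy":0.0,"dz":0.055,"ax":0.0,"ay":-0.002,"az":0.0}]'

```text
clock: 44.72
eef_pos: [0.6434, -0.1558, 0.0731]
eef_rot: [[0.237, 0.971, -0.005], [0.971, -0.237, 0.0], [-0.001, -0.005, -1.0]]
contact_force: [-0.0, -0.2, -0.0]
width: 0.0584
```

Run:
```python
from h import *
s=st()
crop('scene',190,210,320,310,6,'s28.png')
plan([.6457,-.1543,.0605])
```

```text
t 44.73 pos [ 0.6434 -0.1558  0.0731] F [-0.  -0.2 -0. ] w 0.0584 xax yaw 1.3313 zax [-5.1e-03  1.0e-04 -1.0e+00]
inc d [0.002  0.0015 0.0129] a [-0.0042  0.0012 -0.    ]
```

View pics/s28.png

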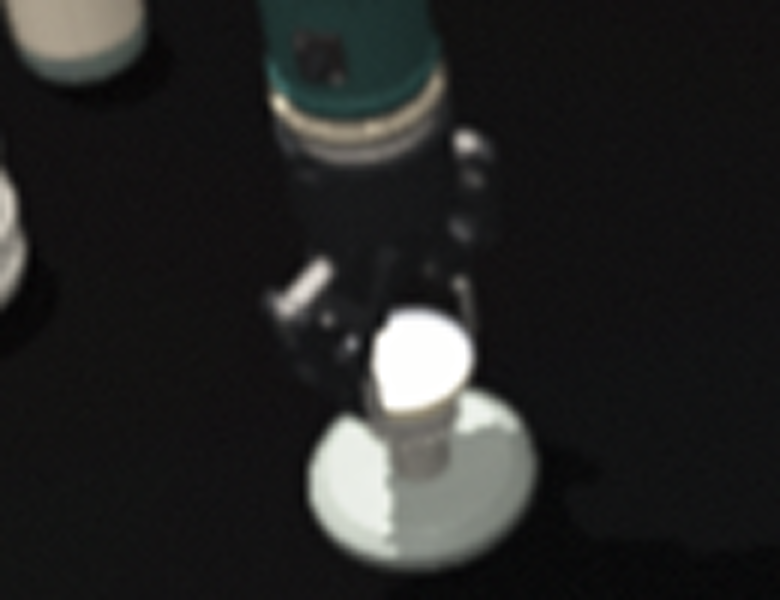

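Plate D (crop 420,360) is directly over the platform. Lowering.

Emit:
move_arm --increments '[{"dx":0.002,"dy":0.001,"dz":0.004,"ax":-0.004,"ay":0.001,"az":0.0},{"dx":0.002,"dy":0.001,"dz":0.009,"ax":-0.004,"ay":0.001,"az":0.0},{"dx":0.002,"dy":0.001,"dz":0.012,"ax":-0.004,"ay":0.001,"az":0.0},{"dx":0.002,"dy":0.001,"dz":0.013,"ax":-0.004,"ay":0.001,"az":0.0}]'

```text
clock: 45.28
eef_pos: [0.6453, -0.1541, 0.0604]
eef_rot: [[0.237, 0.972, -0.0], [0.972, -0.237, -0.0], [-0.0, -0.0, -1.0]]
contact_force: [0.1, 0.8, -0.8]
width: 0.0582
```

Run:
```python
from h import *
s=st()
```

```text
t 45.27 pos [ 0.6453 -0.1541  0.0604] F [ 0.1  0.8 -0.8] w 0.0582 xax yaw 1.3316 zax [-1.e-04 -0.e+00 -1.e+00]
```

Emit:
move_arm --increments '[{"dx":0.0,"dy":0.0,"dz":0.001,"ax":0.0,"ay":0.0,"az":0.0},{"dx":0.0,"dy":0.0,"dz":0.001,"ax":0.0,"ay":0.0,"az":0.0}]'

```text
clock: 45.52
eef_pos: [0.6454, -0.1541, 0.06]
eef_rot: [[0.237, 0.972, 0.0], [0.972, -0.237, 0.0], [0.0, 0.0, -1.0]]
contact_force: [-1.4, -0.1, 4.0]
width: 0.0582
```

Contact at 0.060, with 4 N. Release, rise and look.

Emit:
move_arm --increments '[{"dx":0.0,"dy":0.0,"dz":0.0,"ax":0.0,"ay":0.0,"az":0.0},{"dx":0.0,"dy":0.0,"dz":0.0,"ax":0.0,"ay":0.0,"az":0.0},{"dx":0.0,"dy":0.0,"dz":0.0,"ax":0.0,"ay":0.0,"az":0.0},{"dx":0.0,"dy":0.0,"dz":0.0,"ax":0.0,"ay":0.0,"az":0.0}]' --gripper 0

```text
clock: 46.02
eef_pos: [0.6454, -0.1541, 0.0599]
eef_rot: [[0.237, 0.972, 0.0], [0.972, -0.237, 0.0], [0.0, 0.0, -1.0]]
contact_force: [0.4, 1.3, -0.3]
width: 0.0852
```

Emit:
move_arm --increments '[{"dx":0.0,"dy":0.0,"dz":-0.03,"ax":0.0,"ay":0.0,"az":0.0},{"dx":0.0,"dy":0.0,"dz":-0.08,"ax":0.0,"ay":0.0,"az":0.0},{"dx":0.0,"dy":0.0,"dz":-0.14,"ax":0.0,"ay":0.0,"az":0.0},{"dx":0.0,"dy":-0.05,"dz":-0.15,"ax":0.0,"ay":0.0,"az":0.0},{"dx":0.0,"dy":-0.11,"dz":-0.15,"ax":0.0,"ay":0.0,"az":0.0}]'

```text
clock: 46.65
eef_pos: [0.5393, -0.1285, 0.2114]
eef_rot: [[0.237, 0.972, 0.005], [0.972, -0.237, -0.001], [-0.0, 0.005, -1.0]]
contact_force: [-0.6, 1.1, 0.5]
width: 0.0852
```

Emit:
move_arm --increments '[{"dx":0.05,"dy":-0.02,"dz":0.0,"ax":0.0,"ay":0.0,"az":0.0},{"dx":0.1,"dy":-0.03,"dz":0.0,"ax":0.0,"ay":0.0,"az":0.0},{"dx":0.12,"dy":-0.03,"dz":0.0,"ax":0.0,"ay":0.0,"az":0.0}]'

```text
clock: 47.02
eef_pos: [0.5381, -0.0012, 0.2111]
eef_rot: [[0.232, 0.973, 0.004], [0.973, -0.232, 0.001], [0.001, 0.004, -1.0]]
contact_force: [0.2, -0.5, -0.1]
width: 0.0857
```

Run:
```python
from h import *
s=st()
a=optics.grab_frame('scene');b=optics.grab_frame('top')
cv2.imwrite('pics/fa.png',a);cv2.imwrite('pics/fb.png',b)
crop('scene',200,215,400,345,4,'s29.png',a);crop('top',230,130,450,310,3.5,'t29.png',b)
```

```text
t 47.02 pos [ 0.5381 -0.0012  0.2111] F [ 0.2 -0.5 -0.1] w 0.0857 xax yaw 1.3365 zax [ 3.9e-03  6.0e-04 -1.0e+00]
```

View pics/s29.png

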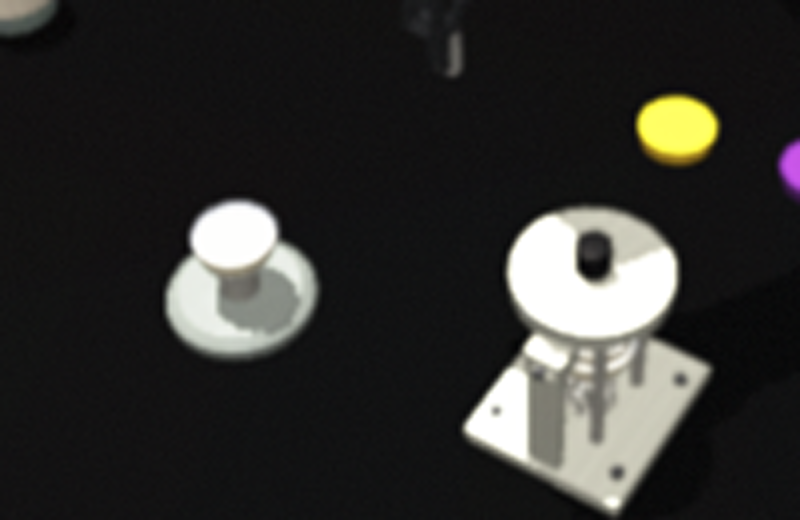

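View pics/t29.png

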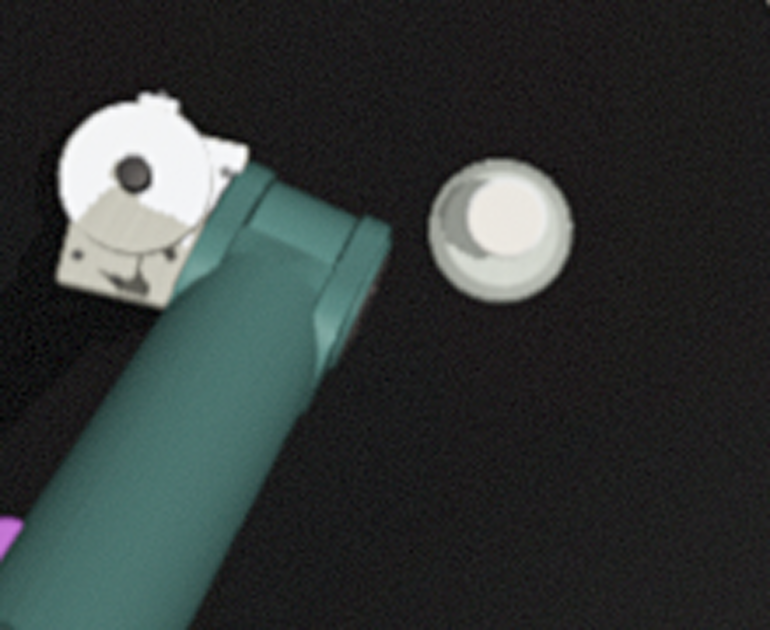

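Run:
```python
from h import *
b=cv2.imread('pics/fb.png');crop('top',340,160,420,230,9,'t30.png',b)
a=cv2.imread('pics/fa.png');crop('scene',235,255,285,310,10,'s30.png',a)
```

```text
(no output)
```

View pics/t30.png

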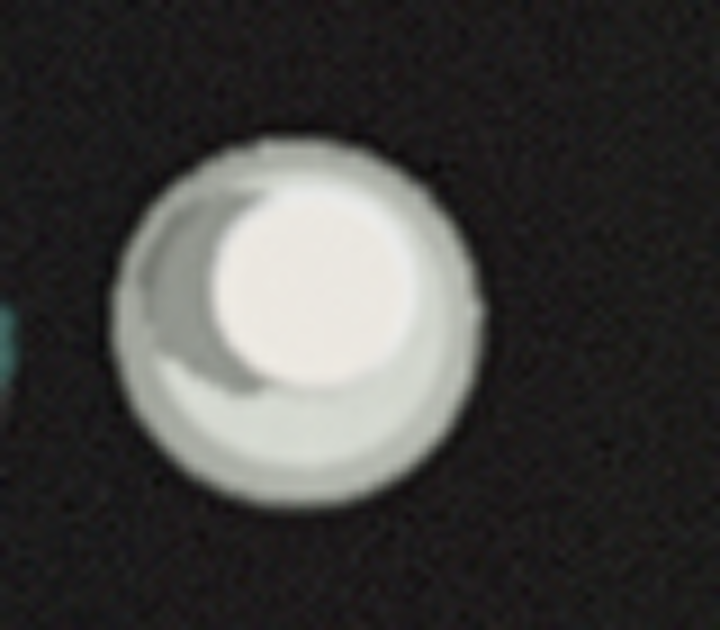

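View pics/s30.png

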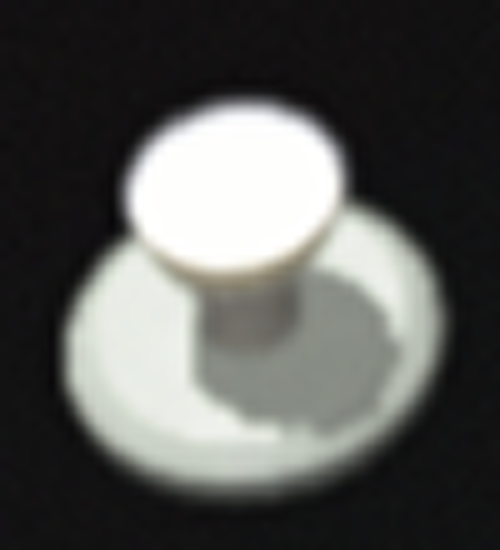

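Run:
```python
from h import *
print(p2w('top',374.56,191.1,.073),p2w('top',340+297.5/9-.44,160+321.5/9-.44,.006))
print(p2w('scene',235+235/10-.45,255+186/10-.45,.075))
```

```text
[ 0.64733124 -0.15434717  0.073     ] [ 0.64767414 -0.15596816  0.006     ]
[ 0.64625376 -0.15084104  0.075     ]
```

In the top camera the plate centre matches the platform centre measured earlier to about 1 mm, and the scene camera agrees. Handing in.

Run:
```python
from h import *
print(workorder.hand_in()); st()
```

```text
the job is handed in; nothing more can be done
None
the job is handed in; nothing more can be done
```

The job is done and handed in after about 47 s of the 210 s. There were four plates on the bench, so three went into the magazine and one was kept back.

- **Magazine:** I took the cap off and set it on the bench. I then pressed the three plates in one at a time, and after each press the plate's top stayed level with the catches. The steady force at the bottom of the presses read about 4, 7 and 7 N. The third is about 2 N below the spring figure I worked out, but in the pictures that plate stayed down like the others.
- **Cap:** it is back on the rods. It came to rest at the height it had at the start, pushed with about 10 N, and sits level in both cameras.
- **Turntable:** the plate kept back lies flat on the platform. Both cameras put its centre within about 1–1.5 mm of the platform's centre.
- **Knocked plate:** one bench plate was knocked about 4 cm while I was working elsewhere. I measured it again and used it as the third plate.
- **Cameras:** the two cameras disagreed by up to 5 mm, so I settled positions by gripping two of the plates from two directions and from the contact forces in the column.
- **Left alone:** the purple and yellow look-alikes and the bystanders were not touched. The arm ended clear of everything.

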